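# Check a setting block with the sliding micrometer head

## Task

Slide the micrometer head along its bent rod, clockwise seen from above, all the way to the end stop where it stands over the steel block; then turn the knurled ratchet cap on its upper end clockwise (looking down on the cap) until the spindle touches the block and the slip clutch has clicked three times or more, that is, the cap has turned at least an eighth of a turn on while the thimble below it stands still. Let go, leaving the head at the stop and the spindle closed, and do not disturb the loose things standing round the gauge.

Things in the scene. Friction and masses are not known exactly. Their poses are not given: they have to be found in the camera images.
- gauge_base: Fixed bench gauge: dark block 172x172x62 mm carrying a level 10 mm rod, 109 mm above the worktop, bent to an arc of 100 mm radius. Origin: on the worktop below the arc's centre, z up; -x points from there to the head's home stop and the steel block (59 mm out, tilted). The dark block is turned 0.35 rad anticlockwise to these axes, its middle at [-0.053, -0.019] m.
- head (a joint): Head's place along the rod, rad about gauge_base's z: 0 parked stop, 0.7 home stop over the block; grows clockwise seen from above. The head turns with the bend: the direction from arc centre to head is gauge_base's -x turned anticlockwise by (0.7 - value). Starts at 0 to 0.25. Stiff (0.30 N m, 2.5 N at the cap), stays where left.
- cap_center (a point): Centre of the knurled ratchet cap, 22 mm diameter, 28 mm long, top end of the head; 120 mm from the arc's vertical axis, 183 mm up. z runs up the cap's axis, which leans 32 deg from vertical, outward from the arc's centre. Next below: thimble (18 mm dia., 34 mm long), then the clamp on the rod. Cap and thimble do not shift along the axis. The head may be slid by the cap.
- thimble (a joint): Turn of the thimble, rad, growing clockwise looking down on the cap: 0 wide open, 2.0 where the spindle touches the block and the thimble stops hard (2 mm of spindle feed per rad). Starts at 0.6 to 1.3. Drag 0.012 N m. The cap carries it along, either way, until it stops.
- cap (a joint): Slip of the cap against the thimble (clutch), rad, clockwise positive, 0 at the start. The clutch holds up to 0.05 N m in either direction, then slips. Each 0.26 rad (15 deg) of slip is one click; resistance is even, without jolts. Slipping on does no harm.
- lamp_face (a point): Middle of the lit face of a round inspection lamp, 68 mm in diameter and 16 mm thick, fixed to the gauge on a bent tube from behind. It leans over the cap at the home stop, parallel to the cap axis and 90 mm from it, centre 130 mm farther up that axis than the cap centre: it bars a gripper standing upright over the cap there, and leaves the way along the cap axis free.
- loupe: Bystander: black stand loupe, 36 x 36 x 32 mm, beside the gauge. Origin under its centre. Leave alone.
- nozzle: Bystander: brass nozzle standing on its nut, 17 x 19 x 60 mm, beside the gauge. Origin under its centre. Leave alone.
- suction_cup_1: Bystander: black suction cup, 25 x 25 x 30 mm, beside the gauge. Origin under its centre. Leave alone.

How it is judged:
On the way:
1. the head is at the home stop (within 0.07 rad) and the spindle does not yet touch the block (value of joint head above 0.63 rad and value of joint thimble below 1.93 rad), for 0.2 s.
At the end, for the whole second after the job is handed in: The head stands at its home stop (joint head above 0.63 of 0.70 rad), the spindle touches the block (joint thimble above 1.90 of 2.00 rad) and the clutch has slipped by three clicks (joint cap above 0.70 rad) (value of joint head above 0.63 rad and value of joint thimble above 1.9 rad and value of joint cap above 0.7 rad).
It fails at once if a bystander (loupe, nozzle, suction cup) is shifted by more than 30 mm or tipped (distance of any of loupe, nozzle, suction_cup_1 from where it was at the start of the episode above 0.03 m or angle between any of loupe, nozzle, suction_cup_1's own z axis and vertical above 0.5 rad).
It also fails if it takes over 42 s, if anything falls off the work surface, if the arm or the gripper's body presses on something with over 40 N, if the wrist force passes 120 N, or if a joint passes its speed limit or range.

## Robot

A 6-joint arm with a two-finger parallel gripper is mounted at the origin on a cart in front of the work surface, level with it; the furniture and walls round the work are solid. World frame = base frame: x ahead of the robot, y to its left, z up, the work surface at z = 0. Lengths are in m, angles in rad, forces in N, time in s.
With the tool pointing down it reaches from about 0.3 to 0.775 m from the base axis. Payload 14.6 kg.
Tool frame: the origin (TCP) lies at the very end of the fingers, on their centre line; the grasp point (between the pads) lies 19 mm behind it (pinch_z is the distance from the TCP to the grasp point, in m); z points along the fingers, y is the direction in which the jaws open and shut (so a half turn about z gives the same grasp; the last joint's range is limited). The gripper opens to 94 mm and grips with 3 to 60 N. Pads are 16 mm wide; open, the fingers measure 119 mm over their backs; the gripper's body (75 mm by 177 mm) begins 78 mm behind the grasp point.
Start: joints at [-1.184, 0.3, 1.521, -0, 1.321, -0.067], TCP at [0.241, -0.494, 0.178] pointing down, gripper open.
Joint ranges: [-3.03, 3.03], [-0.79, 2.21], [0.23, 2.52], [-1.04, 4.18], [0, 3.07], [-2.55, 2.55]. Speed limits (rad/s): [2.22, 2.22, 2.57, 3.14, 3.14, 3.14].

## Interface

Orientations are given as [roll, pitch, yaw] about the fixed x, y, z axes, in that order (R = Rz(yaw) Ry(pitch) Rx(roll)).
In Python, from station import get_obs, camera, hand_in, pinch_z gives the robot as it stands.
- The arm moves only by the tool servo_tool, never from a script. Its argument "moves" is a list that holds one entry, the list of rows, each a list of 7 numbers: the turn, a rotation vector about the tool's x, y, z normalised to -1 to 1, where 1 is pi/2 rad, then the shift along the tool's x, y, z normalised to -1 to 1, where 1 is 500 mm, then the closure, from 0 (fully open) to 1 (shut). In form: [[[rx, ry, rz, x, y, z, hand], ...]]. A call has 1 to 12 rows; each row is the pose to reach, as a shift and turn from the pose measured when the call began, along the tool's axes at that moment; what a row does not reach only later rows make up. A row lasts 1/12 s, in which the tool goes at most 41.7 mm and 7.16 degrees, less where a joint would pass 70% of its speed; a pose out of reach is approached as far as the arm can. A call with a number of a shift or a turn outside -1 to 1 is refused whole. A call with a gripper value outside its range is refused whole. The fingers move at their own pace and stop on an object; "squeeze" is the grip in N (left out, the last holds). Time passes only in rows, so rows that repeat a pose let the fingers close. It gives the time, the measured TCP pose, the force and the opening at its end, in the units of the state.
- get_obs(): the state, without advancing time (a new reading comes with each control period).
- camera(name): name is "scene" or "top" or "wrist"; returns a dict with "color" (384x512x3 uint8, red, green, blue), "intrinsics" (3x3 intrinsics, pixels), "distortion" ([k1, k2, p1, p2, k3] as OpenCV has them; the pictures are not rectified), "rvec" (rotation vector, rad) and "tvec" (3), from world to camera coordinates, as OpenCV has them. Camera axes: x right, y down, z forward; pixel columns grow to the right and rows downward; lengths in m; the calibration is good to about 2 mm. A picture is of the moment at which its call begins. There is no depth.
- hand_in(): hands the job in, once; it reports no verdict.
The state is a dict: "time_s": time; "qpos": joint angles; "joint_vel": joint speeds; "tau": joint torques, N m; "ee_pos": TCP position; "eef_rot": TCP orientation; "force": force on the tool from outside, world axes, zero at the start; "moment": the same for the moment, N m; "grip_width": finger opening in m.
Only numpy, scipy, OpenCV 4.12 (cv2) and the standard library are available. Lean on these libraries where they do the work, as an engineer would, in place of code of your own. Each camera call takes 0.05 s, during which the arm holds its last target.

## Working session

There is one attempt and no reset: what is moved stays moved. The work goes in short steps, Python scripts to look and compute and a tool call to move; the robot and the scene stay as the last step left them, time stands still between calls to the robot, and variables do not carry over. Pictures are saved under pics/ and viewed, and the job is handed in when it is done.

Besides the shell and the picture viewer there is one more tool, called as name([rows], argument=value, ...), one row to a line, values as JSON. servo_tool: Moves the arm, as the interface text tells. Scaled input: -1 to 1 covers 500 mm each way for a shift and pi/2 rad each way for a turn. Its arguments: {"type":"object","properties":{"moves":{"type":"array"},"squeeze":{"type":"number"}},"required":["moves"]}

```bash
ls; mkdir -p pics; python3 - <<'E'
from station import *
import cv2
print(get_obs(), pinch_z)
for n in ["scene","top","wrist"]:
    c=camera(n); cv2.imwrite(f"pics/{n}0.png",c["color"][:,:,::-1])
    print(n,c["intrinsics"],c["distortion"],c["rvec"],c["tvec"])
E
```

```text
pics
{'time_s': 0.0, 'qpos': array([-1.18362618e+00,  3.00497990e-01,  1.52159049e+00,  6.49093831e-06,
        1.32068667e+00, -6.65915700e-02]), 'joint_vel': array([-1.65112861e-04,  1.08808731e-04,  6.43586068e-05,  5.34302974e-04,
        2.22347168e-04, -5.66597050e-05]), 'tau': array([-3.34359411e-04, -5.31805050e+01, -3.52737665e+01,  7.08302949e-02,
        2.43679667e-02, -9.89232581e-05]), 'ee_pos': array([ 0.24098351, -0.49406617,  0.17756762]), 'eef_rot': array([-3.14041319e+00, -8.49593406e-05,  4.53760054e-01]), 'force': array([ 0.31641892, -0.2629504 , -0.00923283]), 'moment': array([ 0.02163795,  0.03207263, -0.00589554]), 'grip_width': 0.09419666946236523} 0.0188
scene [[375.52505511   0.         253.83516571]
 [  0.         375.52505511 188.61330299]
 [  0.           0.           1.        ]] [-0.00221865  0.          0.          0.          0.        ] [ 1.04820009 -2.10817606  1.28403618] [0.39108663 0.48676497 0.44889832]
top [[412.52189688   0.         247.88484043]
 [  0.         412.52189688 187.65019447]
 [  0.           0.           1.        ]] [-0.0499673  0.         0.         0.         0.       ] [ 1.97991122 -1.7391251   0.56613023] [-0.15699671  0.68306208  0.78040864]
wrist [[268.43543241   0.         257.91547096]
 [  0.         268.43543241 194.83273702]
 [  0.           0.           1.        ]] [0.00888663 0.         0.         0.         0.        ] [-2.44965157  1.52909327  0.22398421] [-0.54946496 -0.02938401  0.39170779]
```

View pics/scene0.png

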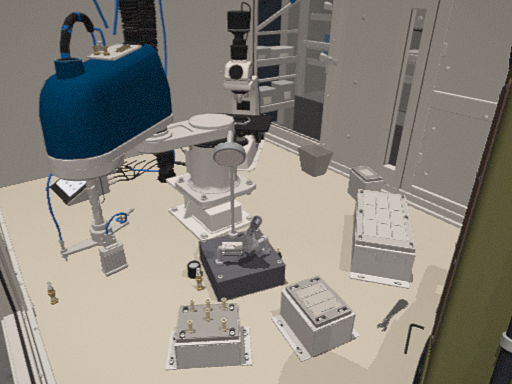

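View pics/top0.png

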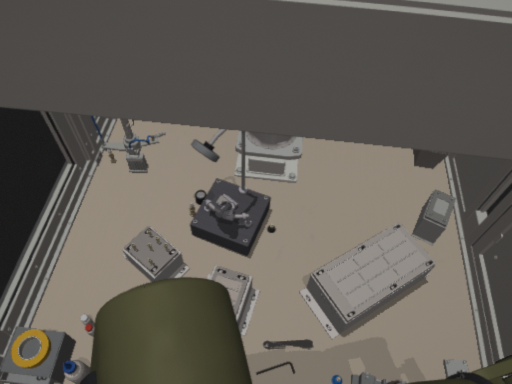

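View pics/wrist0.png

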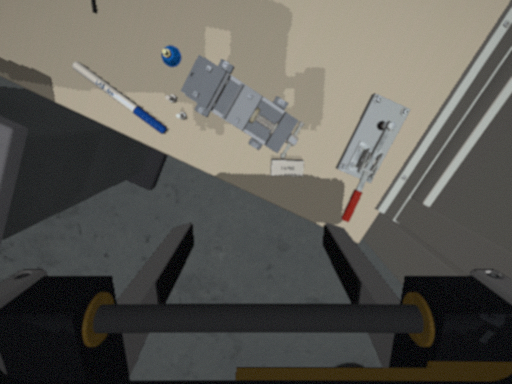

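```bash
cat > h.py <<'E'
import numpy as np, cv2
from scipy.spatial.transform import Rotation as R
from scipy.optimize import least_squares
from station import *
def proj(c,P):
    return cv2.projectPoints(np.array(P,float).reshape(-1,1,3),c["rvec"],c["tvec"],c["intrinsics"],c["distortion"])[0].reshape(-1,2)
def ray(c,uv):
    x=cv2.undistortPoints(np.array([[uv]],float),c["intrinsics"],c["distortion"])[0,0]
    Rm=cv2.Rodrigues(c["rvec"])[0]; o=-Rm.T@c["tvec"].ravel(); d=Rm.T@np.array([x[0],x[1],1]); return o,d/np.linalg.norm(d)
def onz(c,uv,z):
    o,d=ray(c,uv); return o+d*(z-o[2])/d[2]
def crop(c,name,x0,y0,x1,y1,s):
    im=c["color"][y0:y1,x0:x1,::-1]; im=cv2.resize(im,None,fx=s,fy=s,interpolation=cv2.INTER_CUBIC); cv2.imwrite(name,im)
E
python3 - <<'E'
from h import *
s=camera("scene");t=camera("top")
for c in (s,t):
    print(ray(c,(256,192)))
    print(proj(c,[[0,0,0],[.3,0,0],[.6,0,0],[.5,-.3,0],[.5,.3,0]]).round())
print("block ctr approx top",onz(t,(232,216),.062),"scene",onz(s,(241,256),.062))
crop(s,"pics/s1.png",170,125,300,300,4.4 and 4)
crop(t,"pics/t1.png",170,150,300,260,6)
E
```

```text
(array([0.10143749, 0.41929179, 0.63663444]), array([ 0.69684861, -0.54229636, -0.46937902]))
[[580. 594.]
 [373. 402.]
 [266. 303.]
 [381. 274.]
 [165. 414.]]
(array([ 0.12705033, -0.12668901,  1.03347352]), array([ 0.5656578 ,  0.03853257, -0.82373933]))
[[168. 534.]
 [197. 376.]
 [218. 260.]
 [327. 309.]
 [100. 280.]]
block ctr approx top [ 0.70587801 -0.02497574  0.062     ] scene [ 0.71048261 -0.00978461  0.062     ]
```

View pics/s1.png

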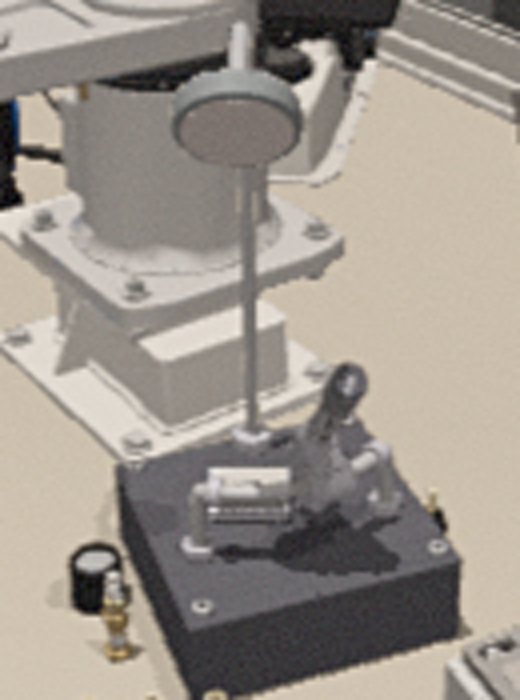

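View pics/t1.png

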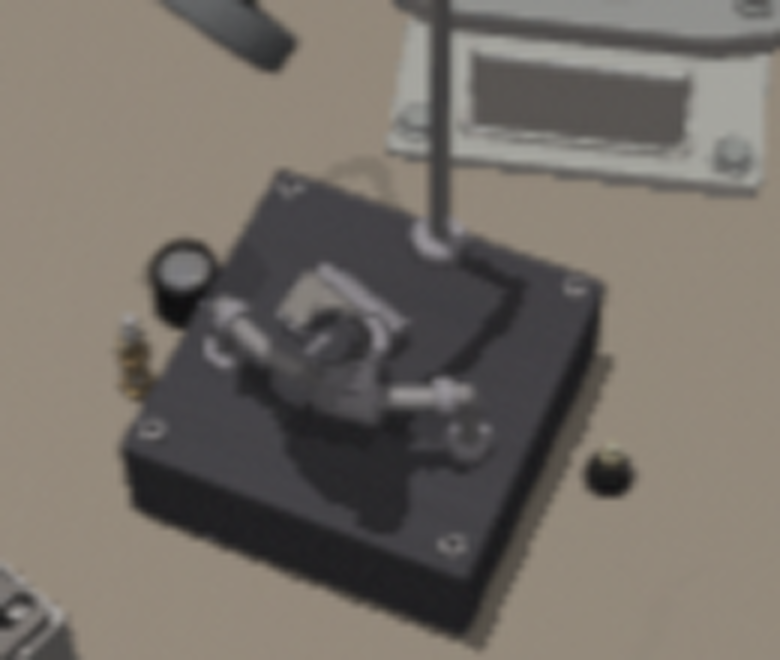

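```bash
cat >> h.py <<'E'
def rz(a): return R.from_euler('z',a).as_matrix()
def gauge2w(g,P):
    return (rz(g[2])@np.atleast_2d(P).T).T+np.array([g[0],g[1],0])
def headdir(v): # gauge frame unit dir at value v
    a=np.pi+(0.7-v); return np.array([np.cos(a),np.sin(a),0])
def capw(g,v):
    d=headdir(v); c=gauge2w(g,0.120*d+[0,0,.183])[0]
    ax=rz(g[2])@(np.sin(np.radians(32))*d+[0,0,np.cos(np.radians(32))]); return c,ax
def lamp(g):
    c,ax=capw(g,.7); d=rz(g[2])@headdir(.7)
    inn=-(d*np.cos(np.radians(32))-np.array([0,0,np.sin(np.radians(32))]))
    return c+.130*ax, inn
def corners(g):
    L=[]
    for a,b in [(1,1),(1,-1),(-1,-1),(-1,1)]:
        L.append(np.array([-.053,-.019,.062])+rz(.35)@np.array([a*.086,b*.086,0]))
    return gauge2w(g,L)
E
python3 - <<'E'
from h import *
s=camera("scene");t=camera("top")
tc=np.array([(283,172),(605,285),(468,578),(125,448)])/6+[170,150]
sc=np.array([(118,465),(190,625),(462,555),(352,425)])/4+[170,125]   # scene corners
W=[onz(t,p,.062) for p in tc]; S=[onz(s,p,.062) for p in sc]
print(np.round(W,4)); print(np.round(S,4))
print([np.linalg.norm(W[i]-W[i-1]).round(4) for i in range(4)])
mid=np.mean(W,0); a0=np.arctan2(*(W[0]-W[3])[[1,0]])
for k in range(4):
    yaw=a0+k*np.pi/2-.35
    o=mid[:2]-(rz(yaw)@[-.053,-.019,0])[:2]
    def f(g):
        C=corners(g); r=[]
        for c,px in ((t,tc),(s,sc)):
            p=proj(c,C)
            for q in px: 
                d=p-q; r.append(d[np.argmin((d**2).sum(1))])
        return np.ravel(r)
    r=least_squares(f,[o[0],o[1],yaw]); g=r.x
    print(k,g.round(4),np.abs(r.fun).max(), r.fun.round(1))
    for c,n,x0,y0,x1,y1,sx in ((s,"s",170,125,300,300,4),(t,"t",170,120,300,260,5)):
        im=cv2.resize(c["color"][y0:y1,x0:x1,::-1],None,fx=sx,fy=sx)
        def dr(P,col):
            q=((proj(c,P)-[x0,y0]+.5)*sx).astype(int); cv2.polylines(im,[q.reshape(-1,1,2)],False,col,1)
        C=corners(g); dr(np.vstack([C,C[:1]]),(0,255,0))
        dr(gauge2w(g,[.1*headdir(v)+[0,0,.109] for v in np.linspace(-.3,1,30)]),(0,0,255))
        for v in (0,.25,.7):
            cc,ax=capw(g,v); dr([cc-.014*ax,cc+.014*ax],(255,255,0))
        l,nn=lamp(g); dr([l,l-.09*nn],(255,0,255))
        cv2.imwrite(f"pics/fit_{n}{k}.png",im)
import glob
a=[cv2.resize(cv2.imread(f"pics/fit_t{k}.png"),(390,420)) for k in range(4)]
cv2.imwrite("pics/fits.png",cv2.resize(np.vstack([np.hstack(a[:2]),np.hstack(a[2:])]),(557,600)))
E
```

```text
[[ 0.8258  0.0365  0.062 ]
 [ 0.781  -0.1251  0.062 ]
 [ 0.6198 -0.08    0.062 ]
 [ 0.6639  0.0814  0.062 ]]
[[ 0.8259  0.0407  0.062 ]
 [ 0.6678  0.0857  0.062 ]
 [ 0.6221 -0.0776  0.062 ]
 [ 0.771  -0.11    0.062 ]]
[np.float64(0.168), np.float64(0.1677), np.float64(0.1674), np.float64(0.1673)]
0 [ 0.7783 -0.0349 -0.6224] 3.959289392180466 [-1.  -1.3  0.2 -0.8 -0.4  0.5 -1.8 -0.4 -0.7 -0.8  0.5  1.   1.6  0.6
  1.5 -4. ]
1 [0.7396 0.0347 0.9484] 3.959289385071486 [-1.  -1.3  0.2 -0.8 -0.4  0.5 -1.8 -0.4 -0.7 -0.8  0.5  1.   1.6  0.6
  1.5 -4. ]
2 [ 0.67   -0.004   2.5192] 3.959289387452685 [-1.  -1.3  0.2 -0.8 -0.4  0.5 -1.8 -0.4 -0.7 -0.8  0.5  1.   1.6  0.6
  1.5 -4. ]
3 [ 0.7087 -0.0736  4.09  ] 3.9592893991649305 [-1.  -1.3  0.2 -0.8 -0.4  0.5 -1.8 -0.4 -0.7 -0.8  0.5  1.   1.6  0.6
  1.5 -4. ]
```

View pics/fits.png

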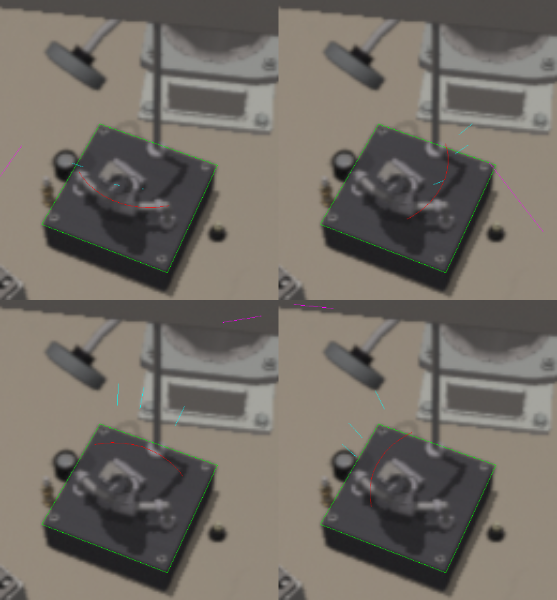

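```bash
cat > fit.py <<'E'
from h import *
def overlay(c,g,v,x0,y0,x1,y1,sx,name,lm=True):
    im=cv2.resize(c["color"][y0:y1,x0:x1,::-1],None,fx=sx,fy=sx,interpolation=cv2.INTER_CUBIC)
    def dr(P,col):
        q=((proj(c,P)-[x0,y0]+.5)*sx).astype(int); cv2.polylines(im,[q.reshape(-1,1,2)],False,col,1)
    C=corners(g); dr(np.vstack([C,C[:1]]),(0,255,0))
    dr(gauge2w(g,[.1*headdir(a)+[0,0,.109] for a in np.linspace(-.3,1,30)]),(0,0,255))
    for a in (v,.7):
        cc,ax=capw(g,a); dr([cc-.06*ax,cc+.014*ax],(255,255,0))
        e1=np.cross(ax,[0,0,1]);e1/=np.linalg.norm(e1);e2=np.cross(ax,e1)
        for h in (-.014,.014): dr([cc+h*ax+.011*(np.cos(t)*e1+np.sin(t)*e2) for t in np.linspace(0,6.2832,30)],(0,255,255))
        if not lm: break
    if lm:
        l,nn=lamp(g); lc=l+.09*nn; d=rz(g[2])@headdir(.7); e1=np.cross(nn,ax); e2=ax
        dr([lc+.034*(np.cos(t)*e1+np.sin(t)*e2) for t in np.linspace(0,6.2832,30)],(255,0,255))
    cv2.imwrite(name,im)
E
python3 - <<'E'
from fit import *
s=camera("scene");t=camera("top")
tc=np.array([(283,172),(605,285),(468,578),(125,448)])/6+[170,150]
sc=np.array([(118,465),(190,628),(462,555)])/4+[170,125]
def f(g):
    C=corners(g); r=[]
    for c,px in ((t,tc),(s,sc)):
        p=proj(c,C)
        for q in px: 
            d=p-q; r.append(d[np.argmin((d**2).sum(1))])
    return np.ravel(r)
r=least_squares(f,[.778,-.035,-.62]); g=r.x; print(g,r.fun.round(1))
for v in (0,.1,.2,.25): print(v,capw(g,v)[0].round(4))
print(capw(g,.7), lamp(g)[0]+.09*lamp(g)[1])
overlay(s,g,.1,170,125,300,300,4,"pics/o_s.png")
overlay(t,g,.1,170,120,300,260,4,"pics/o_t.png")
E
```

```text
[ 0.7785356  -0.03586037 -0.62438086] [-0.6 -1.4  0.6 -0.8 -0.2  0.5 -1.5 -0.5 -0.4 -1.   0.6 -0.   1.7  0.5]
0 [ 0.6589 -0.0449  0.183 ]
0.1 [ 0.6586 -0.0329  0.183 ]
0.2 [ 0.6595 -0.021   0.183 ]
0.25 [ 0.6604 -0.015   0.183 ]
(array([0.68117658, 0.03429103, 0.183     ]), array([-0.42993686,  0.30978819,  0.8480481 ])) [0.68720864 0.02994467 0.34093899]
```

View pics/o_s.png

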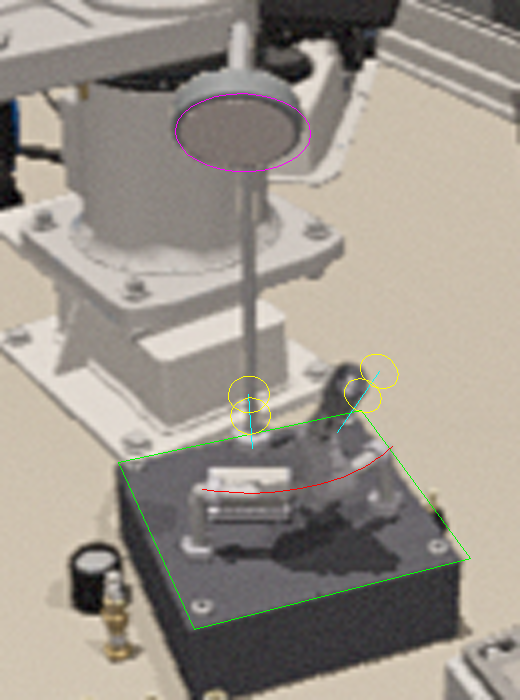

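View pics/o_t.png

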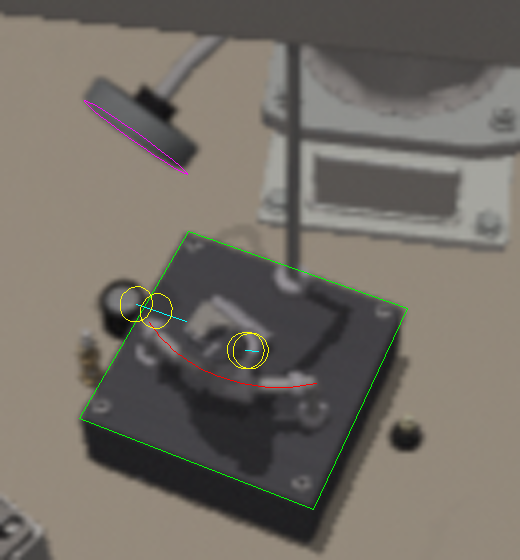

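```bash
python3 - <<'E'
from fit import *
s=camera("scene");t=camera("top"); g=[.7785,-.0359,-.6244]
crop(s,"pics/s2.png",225,200,285,260,10)
overlay(s,g,.22,225,200,285,260,10,"pics/o_s2.png",False)
crop(t,"pics/t2.png",195,185,260,230,10)
overlay(t,g,.22,195,185,260,230,10,"pics/o_t2.png",False)
a=np.hstack([cv2.imread("pics/s2.png"),cv2.imread("pics/o_s2.png")]);cv2.imwrite("pics/s2.png",cv2.resize(a,(800,400)))
a=np.vstack([cv2.imread("pics/t2.png"),cv2.imread("pics/o_t2.png")]);cv2.imwrite("pics/t2.png",cv2.resize(a,(433,600)))
E
```

```text
(no output)
```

View pics/s2.png

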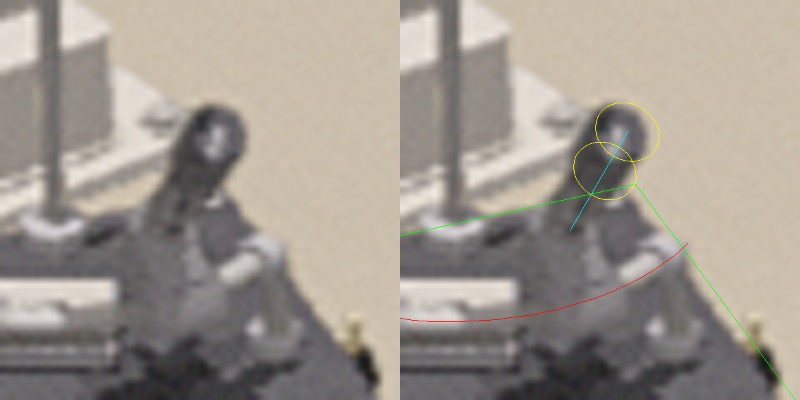

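View pics/t2.png

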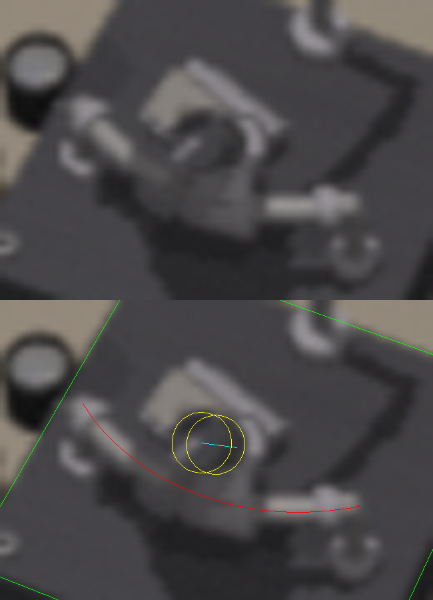

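```bash
cat >> fit.py <<'E'
def toolR(g,v,phi=0):
    c,ax=capw(g,v); z=-ax; d=rz(g[2])@headdir(v); y=np.cross(d,[0,0,1.]); y=-np.cross([0,0,1.],d)*-1
    y=np.array([d[1],-d[0],0]); y=y if y[1]<0 else -y
    M=np.column_stack([np.cross(y,z),y,z]); return M@rz(phi)
def target(g,v,off,phi=0):  # TCP at cap centre + off along cap axis
    c,ax=capw(g,v); return c+off*ax, toolR(g,v,phi)
def row(P,M,o=None):
    o=o or get_obs(); A=R.from_euler('xyz',o["eef_rot"]).as_matrix()
    rv=R.from_matrix(A.T@M).as_rotvec()/(np.pi/2); t=A.T@(P-o["ee_pos"])/.5
    return np.r_[rv,t].round(4), np.degrees(np.linalg.norm(rv)*np.pi/2), np.linalg.norm(t)*500
E
python3 - <<'E'
from fit import *
g=[.7785,-.0359,-.6244]
o=get_obs(); A=R.from_euler('xyz',o["eef_rot"]).as_matrix(); print(A.round(3))
print(row(o["ee_pos"]+[0,0,.16],A))
P,M=target(g,.23,.10); print(P,M.round(3),row(P,M)); print(target(g,.7,.1))
P2=(P+o["ee_pos"])/2; P2[2]=.34; print(row(P2,M))
E
```

```text
[[ 0.899  0.438 -0.   ]
 [ 0.438 -0.899 -0.   ]
 [-0.     0.    -1.   ]]
(array([ 0.  ,  0.  ,  0.  , -0.  ,  0.  , -0.32]), np.float64(0.0), np.float64(160.00000000000006))
[ 0.60756599 -0.00929604  0.26780481] [[ 0.838 -0.154  0.524]
 [-0.13  -0.988 -0.081]
 [ 0.53   0.    -0.848]] (array([-0.1081,  0.3444,  0.377 ,  1.084 , -0.5506, -0.1793]), np.float64(46.97248628113659), np.float64(614.4877365965996))
(array([0.63814922, 0.06523291, 0.26780481]), array([[ 0.68803332, -0.58461059,  0.42993093],
       [-0.4957779 , -0.81131403, -0.30979641],
       [ 0.52991926,  0.        , -0.8480481 ]]))
(array([-0.1081,  0.3444,  0.377 ,  0.542 , -0.2753, -0.3237]), np.float64(46.97248628113659), np.float64(344.36481584533476))
```

servo_tool([
  [[0,0,0,0,0,-0.16,0],[0,0,0,0,0,-0.3,0],[0,0,0,0.05,-0.02,-0.33,0],[-0.1081,0.3444,0.377,0.542,-0.2753,-0.3237,0],[-0.1081,0.3444,0.377,0.542,-0.2753,-0.3237,0],[-0.1081,0.3444,0.377,0.542,-0.2753,-0.3237,0],[-0.1081,0.3444,0.377,0.542,-0.2753,-0.3237,0],[-0.1081,0.3444,0.377,0.542,-0.2753,-0.3237,0],[-0.1081,0.3444,0.377,0.542,-0.2753,-0.3237,0],[-0.1081,0.3444,0.377,0.542,-0.2753,-0.3237,0],[-0.1081,0.3444,0.377,0.542,-0.2753,-0.3237,0],[-0.1081,0.3444,0.377,0.542,-0.2753,-0.3237,0]],
])

```text
time_s: 1.55
ee_pos: [0.4249, -0.2499, 0.3408]
eef_rot: [3.14, -0.56, -0.15]
force: [0.3, -0.5, 0.4]
grip_width: 0.0938
```

```bash
python3 - <<'E'
from fit import *
g=[.7785,-.0359,-.6244]
o=get_obs(); print(o["time_s"],o["qpos"],o["ee_pos"],o["force"])
P,M=target(g,.23,.12); print(P,row(P,M))
cv2.imwrite("pics/w1.png",camera("wrist")["color"][:,:,::-1])
E
```

```text
1.55 [-0.80377604 -0.23441724  1.80445347  0.36280553  1.13548936  0.83647547] [ 0.42490685 -0.24992966  0.34076947] [ 0.29311744 -0.520589    0.42634633]
[ 0.59709368 -0.00766615  0.28476577] (array([-0.0006, -0.0008,  0.0024,  0.1677, -0.5309,  0.2365]), np.float64(0.23106417340728397), np.float64(302.45053466408194))
```

View pics/w1.png

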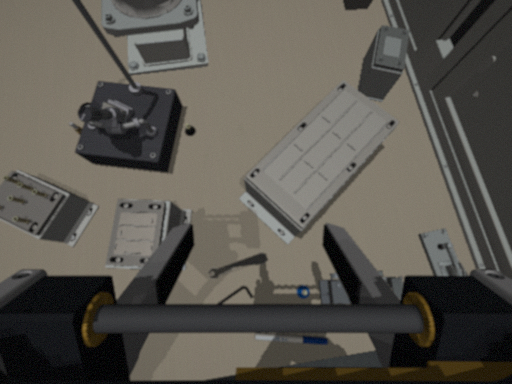

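servo_tool([
  [[0,0,0.002,0.168,-0.531,0.236,0],[0,0,0.002,0.168,-0.531,0.236,0],[0,0,0.002,0.168,-0.531,0.236,0],[0,0,0.002,0.168,-0.531,0.236,0],[0,0,0.002,0.168,-0.531,0.236,0],[0,0,0.002,0.168,-0.531,0.236,0],[0,0,0.002,0.168,-0.531,0.236,0],[0,0,0.002,0.168,-0.531,0.236,0],[0,0,0.002,0.168,-0.531,0.236,0],[0,0,0.002,0.168,-0.531,0.236,0]],
])

```text
time_s: 2.43
ee_pos: [0.5969, -0.0102, 0.2836]
eef_rot: [3.141, -0.556, -0.154]
force: [0.7, -0.8, -0.1]
grip_width: 0.0939
```

```bash
python3 - <<'E'
from fit import *
g=[.7785,-.0359,-.6244]
o=get_obs(); print(o["time_s"],o["qpos"],o["ee_pos"],o["force"])
P,M=target(g,.23,.12); print(P,row(P,M))
w=camera("wrist"); overlay(w,g,.23,0,0,512,384,1.5,"pics/w2.png")
E
```

```text
2.4333 [-0.05096089  0.00984289  1.71432296 -0.07234989  0.86479305  1.70571653] [ 0.59691505 -0.01020805  0.28359571] [ 0.6607197  -0.77125578 -0.14959885]
[ 0.59709368 -0.00766615  0.28476577] (array([ 0.0003,  0.0014, -0.    ,  0.0009, -0.0051, -0.0022]), np.float64(0.12539649918169363), np.float64(2.8039631205440805))
```

View pics/w2.png

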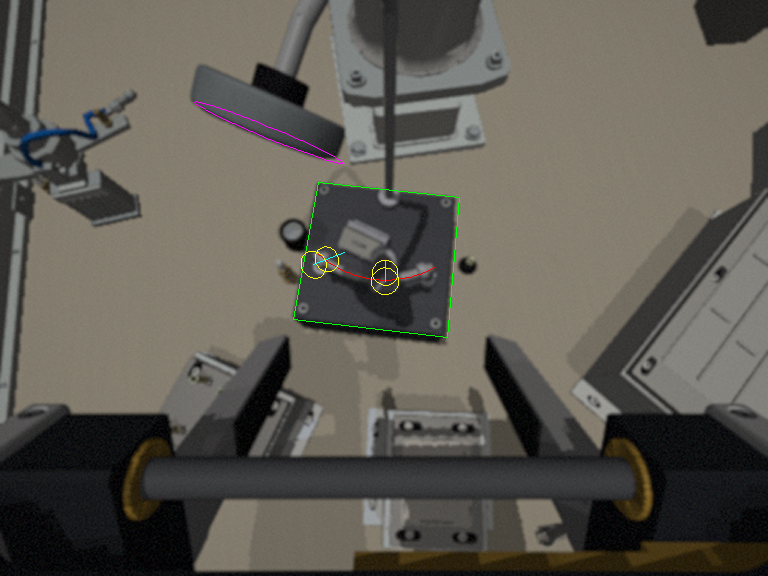

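servo_tool([
  [[0,0,-1,0,0,0,0],[0,0,-1,0,0,0,0],[0,0,-1,0,0,0,0],[0,0,-1,0,0,0,0],[0,0,-1,0,0,0,0],[0,0,-1,0,0,0,0],[0,0,-1,0,0,0,0],[0,0,-1,0,0,0,0],[0,0,-1,0,0,0,0],[0,0,-1,0,0,0,0],[0,0,-1,0,0,0,0],[0,0,-1,0,0,0,0]],
])

```text
time_s: 3.48
ee_pos: [0.5963, -0.0131, 0.2849]
eef_rot: [2.584, -0.033, 1.358]
force: [0.6, -0.6, 0.6]
grip_width: 0.0939
```

servo_tool([
  [[0,0,-1,0,0,0,0],[0,0,-1,0,0,0,0],[0,0,-1,0,0,0,0],[0,0,-1,0,0,0,0],[0,0,-1,0,0,0,0],[0,0,-1,0,0,0,0],[0,0,-1,0,0,0,0],[0,0,-1,0,0,0,0],[0,0,-1,0,0,0,0],[0,0,-1,0,0,0,0],[0,0,-1,0,0,0,0],[0,0,-1,0,0,0,0]],
])

```text
time_s: 4.48
ee_pos: [0.5959, -0.0153, 0.2856]
eef_rot: [3.06, 0.553, 2.825]
force: [0.3, -0.3, 0.4]
grip_width: 0.0942
```

```bash
python3 - <<'E'
from fit import *
g=[.7785,-.0359,-.6244]
o=get_obs(); print(o["time_s"],o["qpos"],o["ee_pos"],o["force"])
P,M=target(g,.23,.10,np.pi); print(P,row(P,M))
w=camera("wrist"); overlay(w,g,.23,0,0,512,384,1.5,"pics/w3.png")
q=proj(w,capw(g,.23)[0])[0]; print(q); x,y=q.astype(int)
overlay(w,g,.23,x-50,y-40,x+50,y+40,7,"pics/w3z.png",False)
E
```

```text
4.4833 [-0.06020547  0.0051581   1.71536817 -0.07082459  0.86588591 -1.30708226] [ 0.59586213 -0.01533893  0.2855737 ] [ 0.2836963  -0.3403239   0.35203727]
[ 0.60756599 -0.00929604  0.26780481] (array([-0.0026,  0.0003, -0.0877,  0.003 ,  0.0155,  0.0413]), np.float64(7.9002227417954884), np.float64(22.11855274405246))
[263.84248471 183.29646759]
```

View pics/w3z.png

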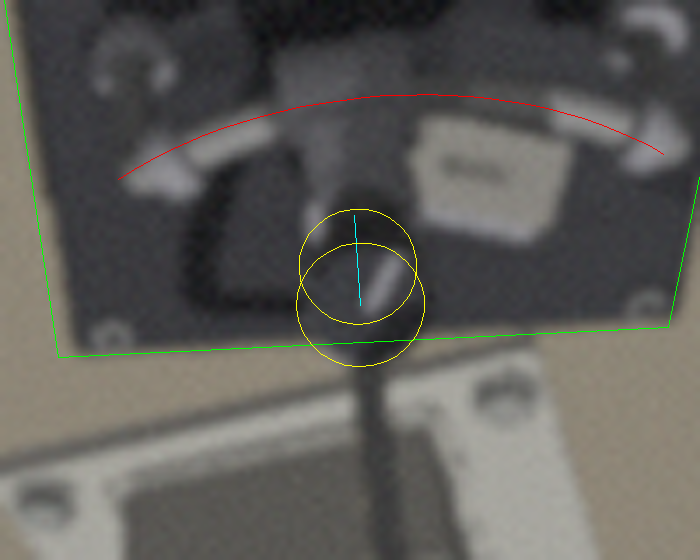

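View pics/w3.png

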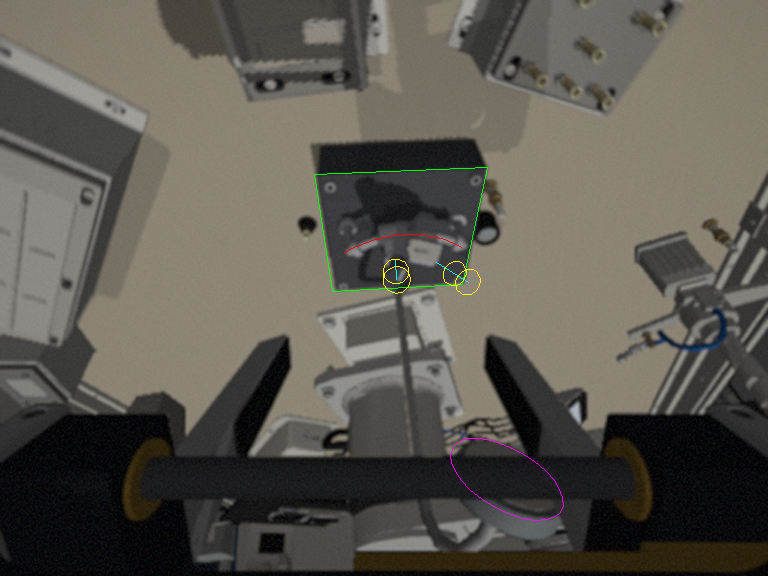

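```bash
python3 - <<'E'
from fit import *
w=camera("wrist"); im=w["color"][150:230,215:315,::-1].astype(float)
im=np.clip((im/255)**.5*255*1.1,0,255).astype(np.uint8)
cv2.imwrite("pics/w4.png",cv2.resize(im,None,fx=7,fy=7,interpolation=cv2.INTER_CUBIC))
E
```

```text
(no output)
```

View pics/w4.png

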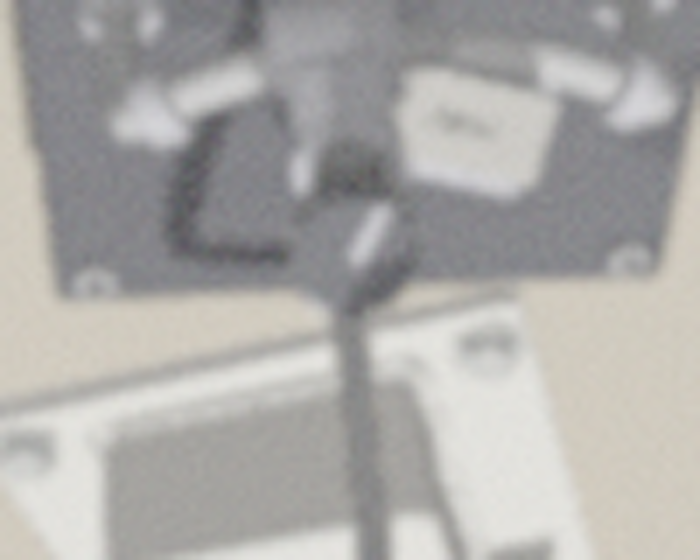

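```bash
python3 - <<'E'
from fit import *
w=camera("wrist");s=camera("scene");t=camera("top")
# t, s corners (static cameras)
tc=np.array([(283,172),(605,285),(468,578),(125,448)])/6+[170,150]
sc=np.array([(118,465),(190,628),(462,555)])/4+[170,125]
wc=np.array([(60,298),(660,272)])/7+[215,150]
caps=[(w,(265.7,185)),(s,(257.4,220.4)),(t,(226.2,205.7))]
rods=[(w,np.array([(215,88),(575,75)])/7+[215,150]),(t,np.array([(250,340),(415,393)])/6+[170,150])]
arc=np.array([.1*headdir(a)+[0,0,.109] for a in np.linspace(-.3,1,200)])
def corn(p):
    return gauge2w(p,[np.array([-.053,-.019,.062])+rz(.35)@np.array([a*p[4],b*p[4],0]) for a,b in [(1,1),(1,-1),(-1,-1),(-1,1)]])
def f(p):
    r=[]
    for c,px in ((t,tc),(s,sc),(w,wc)):
        pp=proj(c,corn(p))
        for q in px:
            d=pp-q; r.append(d[np.argmin((d**2).sum(1))])
    for c,q in caps:
        cc,ax=capw(p,p[3]); r.append(proj(c,cc+.014*ax)[0]-q)
    for c,px in rods:
        pp=proj(c,gauge2w(p,arc))
        for q in px: d=pp-q; r.append(d[np.argmin((d**2).sum(1))])
    return np.ravel(r)
r=least_squares(f,[.778,-.036,-.62,.23,.085],loss='soft_l1'); p=r.x
print(p.round(4)); print(f(p).reshape(-1,2).round(1).tolist())
print(capw(p,p[3]))
g=p
q=proj(w,capw(g,p[3])[0])[0]; x,y=q.astype(int)
overlay(w,g,p[3],x-50,y-40,x+50,y+40,7,"pics/w5z.png",False)
P,M=target(p,p[3],.03,np.pi); print(P,row(P,M))
E
```

```text
[ 0.779  -0.0342 -0.615   0.2412  0.0841]
[[-1.1, -0.7], [-0.8, -0.9], [-0.5, -0.7], [-0.9, -0.6], [-0.2, -0.5], [1.2, -0.5], [0.4, 0.0], [-0.8, 0.8], [-1.1, -0.6], [-0.3, 1.1], [-0.1, -0.8], [-2.6, -0.2], [-0.4, -1.7], [0.3, -1.2], [0.3, -0.2], [0.0, 0.6]]
(array([ 0.66044979, -0.0155867 ,  0.183     ]), array([-0.52347141,  0.08241422,  0.8480481 ]))
[ 0.64474565 -0.01311427  0.20844144] (array([-1.500e-03,  1.000e-04, -9.290e-02,  2.700e-03,  1.740e-02,
        1.809e-01]), np.float64(8.363953605178331), np.float64(90.88908101626146))
```

View pics/w5z.png

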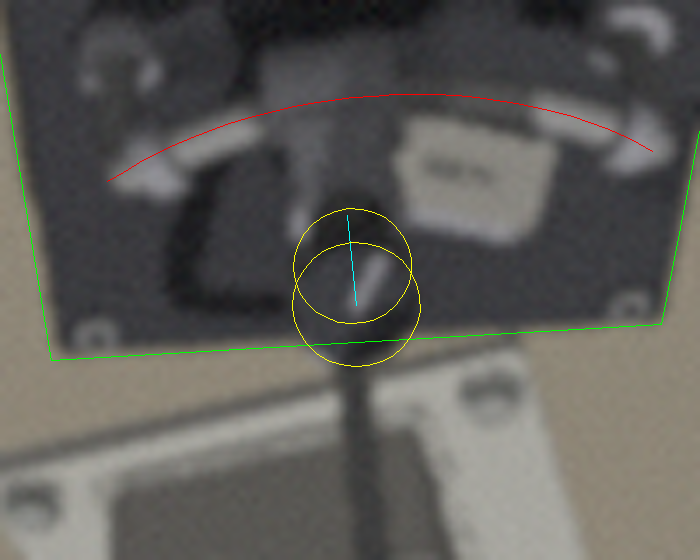

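servo_tool([
  [[-0.0015,0,-0.093,0.003,0.0174,0.06,0],[-0.0015,0,-0.093,0.003,0.0174,0.12,0],[-0.0015,0,-0.093,0.003,0.0174,0.181,0],[-0.0015,0,-0.093,0.003,0.0174,0.181,0],[-0.0015,0,-0.093,0.003,0.0174,0.181,0]],
])

```text
time_s: 5.15
ee_pos: [0.6442, -0.0135, 0.2072]
eef_rot: [3.14, 0.556, 2.982]
force: [0.0, 0.3, 0.1]
grip_width: 0.0942
```

```bash
python3 - <<'E'
from fit import *
g=[.779,-.0342,-.615]; v=.241
o=get_obs(); print(o["time_s"],o["qpos"],o["ee_pos"],o["force"])
P,M=target(g,v,-.012,np.pi); print(P,row(P,M))
w=camera("wrist"); overlay(w,g,v,0,0,512,384,1.5,"pics/w6.png")
q=proj(w,capw(g,v)[0])[0]; print(q); x,y=q.astype(int)
w["color"]=np.clip((w["color"]/255.)**.5*280,0,255).astype(np.uint8)
overlay(w,g,v,x-60,y-45,x+60,y+45,6,"pics/w6z.png",False)
E
```

```text
5.15 [-0.05215561  0.17828409  1.70953507 -0.08569583  0.70215133 -1.41425081] [ 0.64421047 -0.01347211  0.20723807] [0.02002909 0.3431012  0.12037664]
[ 0.66673901 -0.01654383  0.17282342] (array([-0.0004, -0.0017, -0.0018, -0.0023,  0.001 ,  0.0825]), np.float64(0.21959956329323038), np.float64(41.24728665879315))
[257.70298719 210.09214234]
```

View pics/w6z.png

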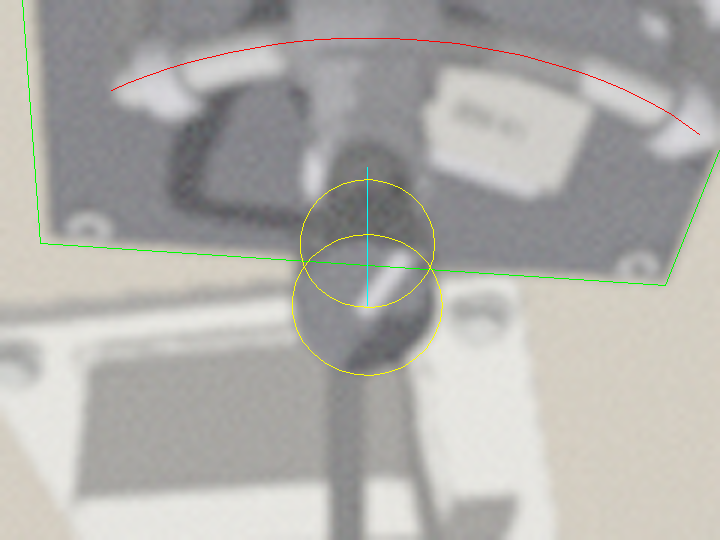

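View pics/w6.png

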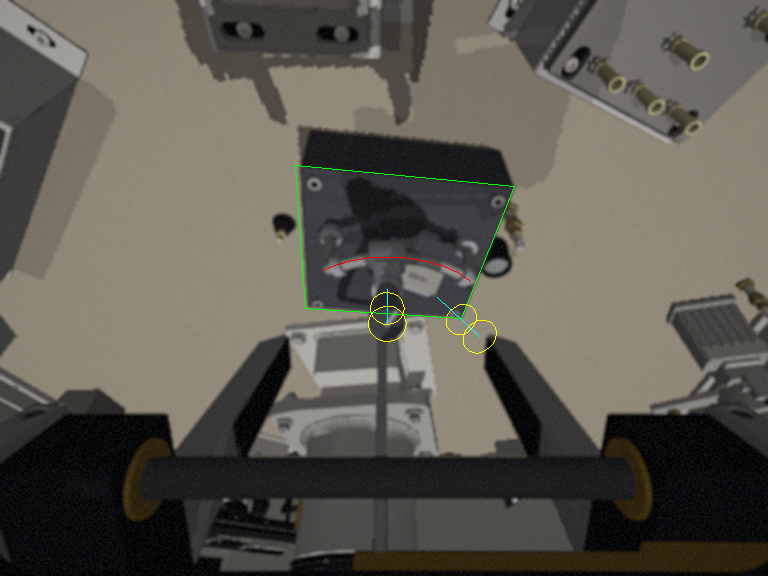

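servo_tool([
  [[0,-0.0017,-0.002,-0.002,0.001,0.04,0],[0,-0.0017,-0.002,-0.002,0.001,0.0825,0],[0,-0.0017,-0.002,-0.002,0.001,0.0825,0],[0,-0.0017,-0.002,-0.002,0.001,0.0825,0.9],[0,-0.0017,-0.002,-0.002,0.001,0.0825,0.9],[0,-0.0017,-0.002,-0.002,0.001,0.0825,0.9],[0,-0.0017,-0.002,-0.002,0.001,0.0825,0.9],[0,-0.0017,-0.002,-0.002,0.001,0.0825,0.9],[0,-0.0017,-0.002,-0.002,0.001,0.0825,0.9],[0,-0.0017,-0.002,-0.002,0.001,0.0825,0.9]],
], squeeze=15)

```text
time_s: 6.03
ee_pos: [0.667, -0.0164, 0.1749]
eef_rot: [-3.141, 0.562, 2.987]
force: [0.4, 0.5, -0.5]
grip_width: 0.0505
```

```bash
python3 - <<'E'
from fit import *
g=[.779,-.0342,-.615]; v=.241
o=get_obs(); print(o["time_s"],o["qpos"],o["ee_pos"],o["force"],o["moment"],o["grip_width"])
P,M=target(g,v,-.012,np.pi); print(P,row(P,M))
w=camera("wrist"); overlay(w,g,v,0,0,512,384,1.5,"pics/w7.png")
E
```

```text
6.0333 [-0.05542028  0.2591118   1.69209913 -0.09089346  0.63298163 -1.41305809] [ 0.66700122 -0.01636897  0.17494201] [ 0.42967389  0.54958015 -0.51257684] [ 0.10482873  0.1417593  -0.05777355] 0.05047519807780096
[ 0.66673901 -0.01654383  0.17282342] (array([-0.0001,  0.002 ,  0.0005,  0.0026, -0.0004,  0.0033]), np.float64(0.18789954554227073), np.float64(2.141900270328577))
```

View pics/w7.png

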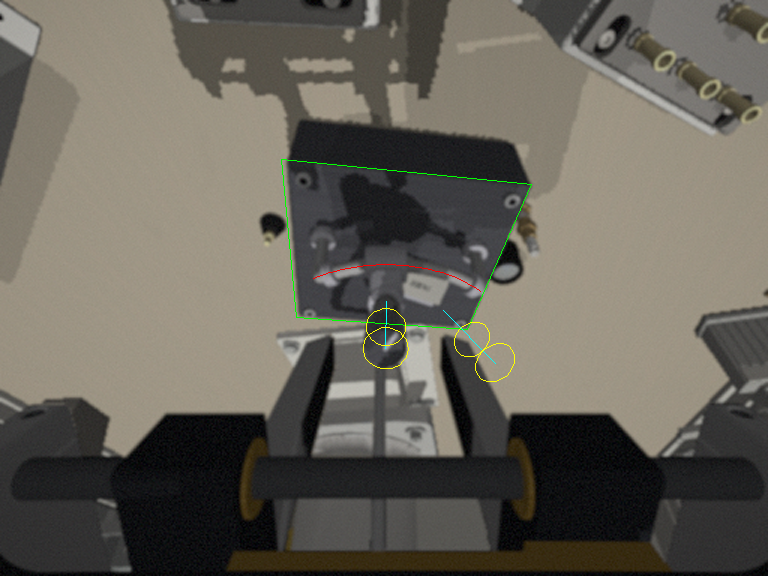

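servo_tool([
  [[0,0.002,0,0.002,0,0.003,0.95],[0,0.002,0,0.002,0,0.003,0.95],[0,0.002,0,0.002,0,0.003,0.95],[0,0.002,0,0.002,0,0.003,0.95],[0,0.002,0,0.002,0,0.003,0.95],[0,0.002,0,0.002,0,0.003,0.95],[0,0.002,0,0.002,0,0.003,0.95],[0,0.002,0,0.002,0,0.003,0.95]],
])

```text
time_s: 6.75
ee_pos: [0.667, -0.0164, 0.173]
eef_rot: [-3.141, 0.558, 2.987]
force: [0.2, -0.4, 0.4]
grip_width: 0.0043
```

```bash
python3 - <<'E'
from fit import *
g=[.779,-.0342,-.615]; v=.241
o=get_obs(); print(o["time_s"],o["ee_pos"],o["force"],o["moment"],o["grip_width"])
P,M=target(g,v,-.012,np.pi); print(P,row(P,M))
A=R.from_euler('xyz',o["eef_rot"]).as_matrix(); c=np.array([g[0],g[1],0])
for dv in np.r_[np.arange(.04,.5,.04),.5]:
    Q=rz(-dv); print(round(dv,2),row(Q@(o["ee_pos"]-c)+c,Q@A,o)[0].tolist())
w=camera("wrist"); overlay(w,g,v,0,0,512,384,1.5,"pics/w8.png")
E
```

```text
6.75 [ 0.6669505  -0.01637388  0.17300137] [ 0.18681162 -0.43394306  0.37648041] [ 0.04577555  0.09957456 -0.03542446] 0.004316125064542201
[ 0.66673901 -0.01654383  0.17282342] (array([-0.0001, -0.0001,  0.0005,  0.0005, -0.0004,  0.0001]), np.float64(0.05066509188193136), np.float64(0.32445654700324356))
0.04 [0.0135, 0.0, 0.0216, -0.0002, 0.0091, 0.0001]
0.08 [0.027, 0.0, 0.0432, -0.0007, 0.0181, 0.0004]
0.12 [0.0405, 0.0, 0.0648, -0.0014, 0.0272, 0.0009]
0.16 [0.054, 0.0001, 0.0864, -0.0025, 0.0361, 0.0016]
0.2 [0.0675, 0.0001, 0.108, -0.0039, 0.0451, 0.0024]
0.24 [0.0809, 0.0001, 0.1296, -0.0056, 0.0539, 0.0035]
0.28 [0.0944, 0.0001, 0.1512, -0.0076, 0.0627, 0.0047]
0.32 [0.1079, 0.0001, 0.1728, -0.0099, 0.0714, 0.0062]
0.36 [0.1214, 0.0001, 0.1944, -0.0125, 0.0799, 0.0078]
0.4 [0.1349, 0.0002, 0.216, -0.0154, 0.0883, 0.0096]
0.44 [0.1484, 0.0002, 0.2376, -0.0186, 0.0966, 0.0115]
0.48 [0.1619, 0.0002, 0.2592, -0.022, 0.1047, 0.0137]
0.5 [0.1686, 0.0002, 0.27, -0.0238, 0.1087, 0.0148]
```

View pics/w8.png

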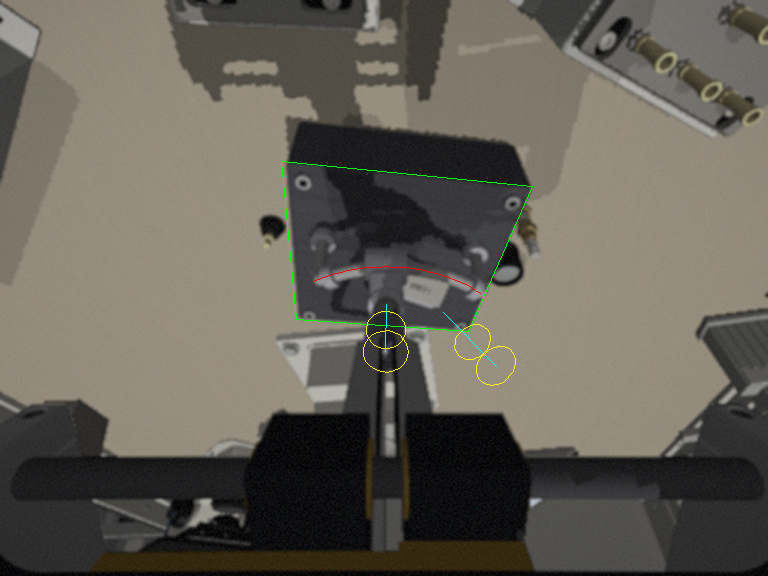

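```bash
python3 - <<'E'
from fit import *
g=[.779,-.0342,-.615]; v=.241
o=get_obs();A=R.from_euler('xyz',o["eef_rot"]).as_matrix()
for n,(x0,y0,x1,y1,k) in {"wrist":(210,160,310,240,7),"scene":(215,190,295,250,10),"top":(190,170,270,230,10)}.items():
    c=camera(n); print(n,proj(c,[o["ee_pos"],o["ee_pos"]-.019*A[:,2],capw(g,v)[0]]).round(1).tolist())
    c["color"]=np.clip((c["color"]/255.)**.5*280,0,255).astype(np.uint8)
    crop(c,f"pics/z_{n}.png",x0,y0,x1,y1,k)
E
```

```text
wrist [[257.1, 220.9], [257.0, 230.5], [256.8, 226.4]]
scene [[254.1, 224.9], [256.3, 221.0], [255.6, 222.5]]
top [[225.5, 205.7], [224.0, 205.5], [224.6, 205.7]]
```

View pics/z_wrist.png

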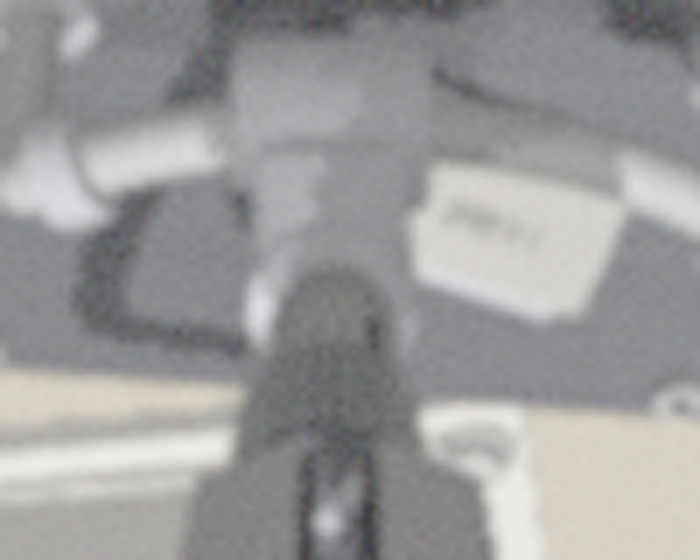

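View pics/z_scene.png

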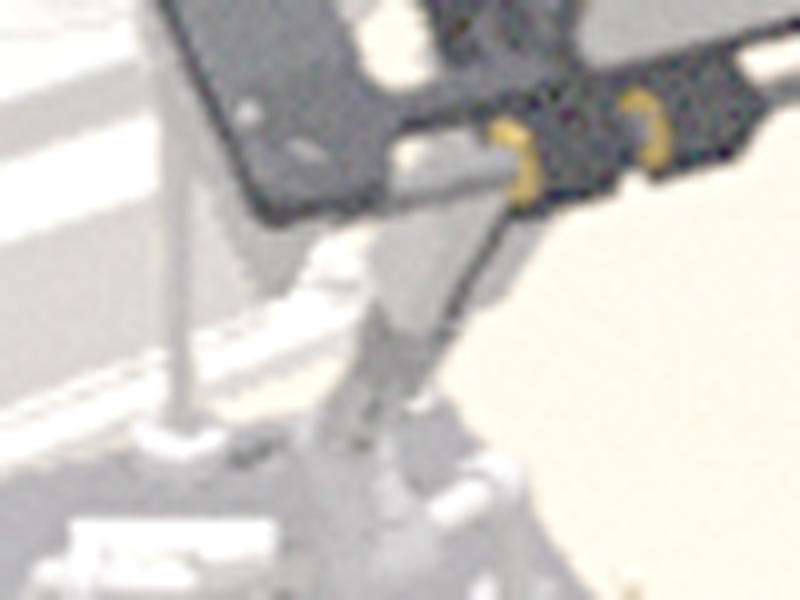

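View pics/z_top.png

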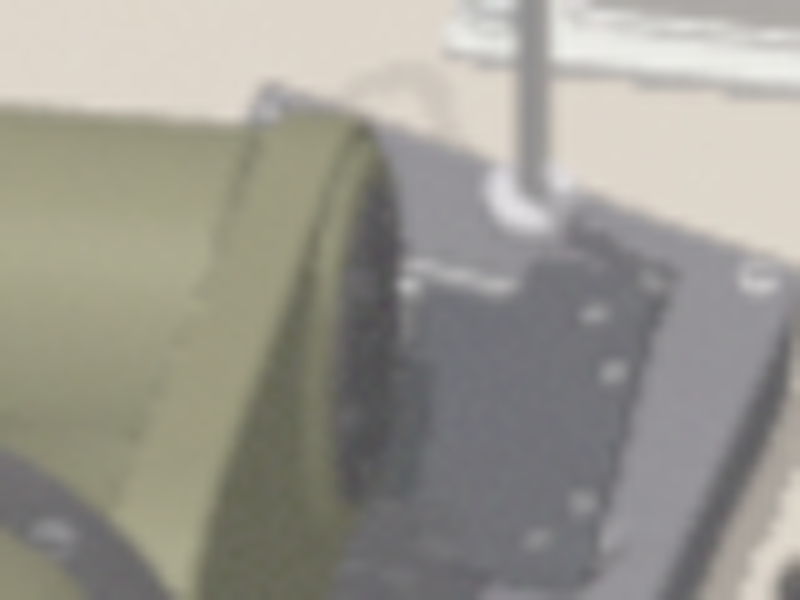

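servo_tool([
  [[0,0,0,0,0,-0.06,0.4],[0,0,0,0,0,-0.1,0],[0,0,0,0,0,-0.1,0],[0,0,0,0,0,-0.1,0],[0,0,0,0,0,-0.1,0]],
])

```text
time_s: 7.37
ee_pos: [0.6408, -0.0123, 0.2146]
eef_rot: [-3.141, 0.558, 2.987]
force: [-0.3, -0.5, -0.5]
grip_width: 0.0344
```

```bash
python3 - <<'E'
from fit import *
g=[.779,-.0342,-.615]; v=.241
o=get_obs();A=R.from_euler('xyz',o["eef_rot"]).as_matrix(); print(o["ee_pos"],o["time_s"])
c=camera("wrist"); co,_=ray(c,(256,192)); print("cam in tool",A.T@(co-o["ee_pos"]), "axis",A.T@ray(c,(256,192))[1])
print(proj(c,capw(g,v)[0]))
c["color"]=np.clip((c["color"]/255.)**.5*280,0,255).astype(np.uint8)
crop(c,"pics/y_w.png",210,160,310,240,7)
t=camera("top");t["color"]=np.clip((t["color"]/255.)**.5*280,0,255).astype(np.uint8)
crop(t,"pics/y_t.png",190,170,270,230,10)
t=camera("scene");t["color"]=np.clip((t["color"]/255.)**.5*280,0,255).astype(np.uint8)
crop(t,"pics/y_s.png",225,200,285,250,12)
E
```

```text
[ 0.64079016 -0.0123038   0.21459759] 7.3667
cam in tool [ 0.08382607  0.00057859 -0.20568156] axis [-0.27590949 -0.0066674   0.9611605 ]
[[257.0228982  206.31475641]]
```

View pics/y_w.png

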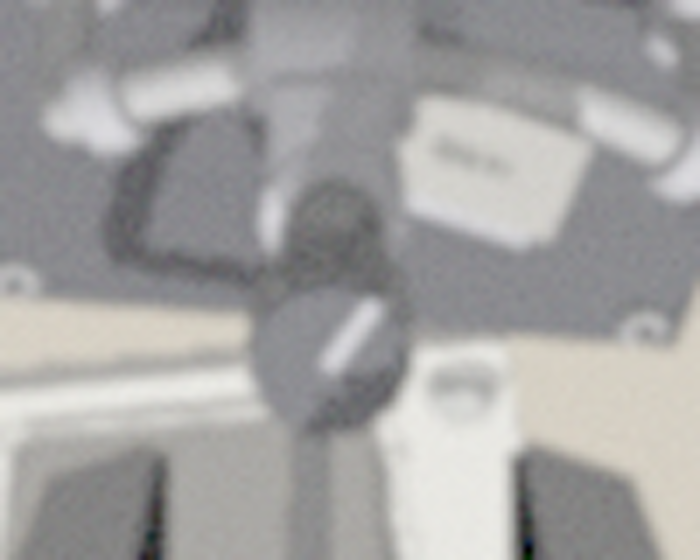

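View pics/y_s.png

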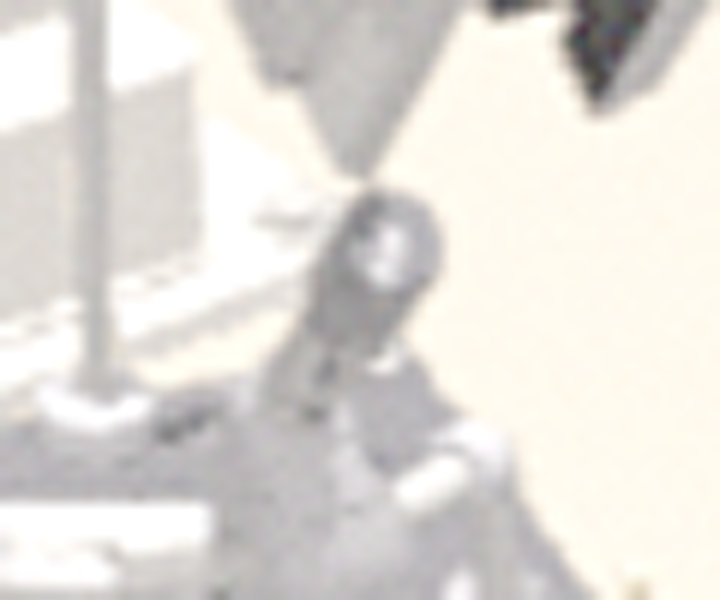

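View pics/y_t.png

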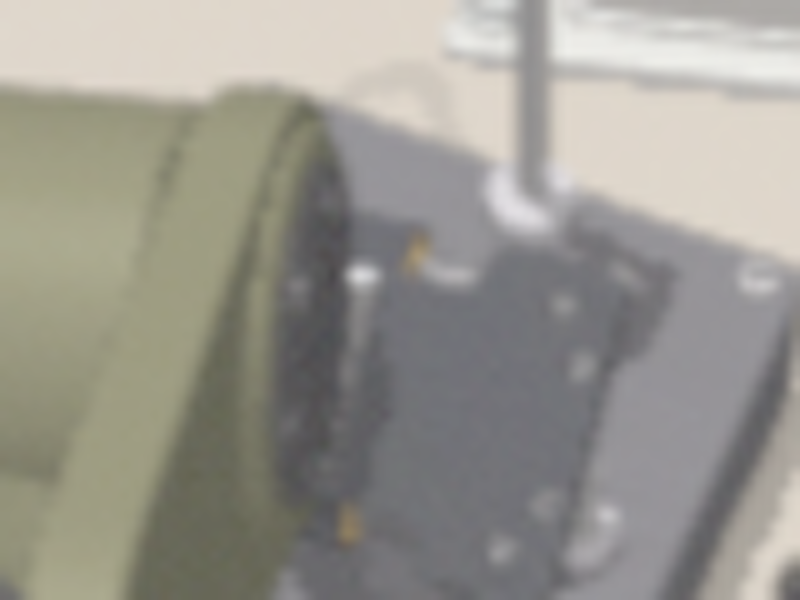

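```bash
cat >> fit.py <<'E'
def tri(obs):
    A=np.zeros((3,3));b=np.zeros(3)
    for c,uv in obs:
        o,d=ray(c,uv); Q=np.eye(3)-np.outer(d,d); A+=Q;b+=Q@o
    X=np.linalg.solve(A,b); return X,[(proj(c,X)[0]-uv).round(2) for c,uv in obs]
E
python3 - <<'E'
from fit import *
g=[.779,-.0342,-.615]; v=.241
c=camera("wrist");s=camera("scene");t=camera("top")
w=(c,np.array((257.1,211.4)));S=(s,np.array((257.1,220.4)));T=(t,np.array((226.2,205.7)))
cc,ax=capw(g,v); print("model top",cc+.014*ax)
for L in ([w,S],[w,T],[S,T],[w,S,T]): print(tri(L))
for n in (c,s,t): print(proj(n,cc+.014*ax), proj(n,cc-.014*ax))
E
```

```text
model top [ 0.65312842 -0.01440318  0.19487267]
(array([ 0.65434469, -0.01457112,  0.19274022]), [array([-0.05, -0.63]), array([-0.09, -0.25])])
(array([ 0.65987642, -0.01766809,  0.18731849]), [array([-2.35, -1.27]), array([-0.79, -0.67])])
(array([ 0.6591722 , -0.01945617,  0.18719502]), [array([0.29, 0.23]), array([-0.11, -0.32])])
(array([ 0.6586253 , -0.01779   ,  0.18864447]), [array([-2.71, -0.96]), array([-0.15,  0.03]), array([-0.84, -0.53])])
[[257.01726444 211.78774416]] [[257.11205307 202.19099937]]
[[257.29435966 219.59409545]] [[254.01838752 225.40984471]]
[[223.54385978 205.51727196]] [[225.71766687 205.84805717]]
```

```bash
python3 - <<'E'
from fit import *
o=get_obs();A=R.from_euler('xyz',o["eef_rot"]).as_matrix(); print(o["ee_pos"],o["time_s"],o["grip_width"])
h=o["grip_width"]/2
P=[o["ee_pos"]+A@[x,s*h,0] for x in(-.008,0,.008) for s in (1,-1)]
for n in ("wrist","scene"):
    c=camera(n); print(n,proj(c,P).round(1).tolist())
c["color"]=np.clip((c["color"]/255.)**.5*280,0,255).astype(np.uint8)
crop(c,"pics/x_s.png",225,180,305,240,10)
c=camera("wrist")
c["color"]=np.clip((c["color"]/255.)**.5*280,0,255).astype(np.uint8)
crop(c,"pics/x_w.png",180,180,340,300,5)
E
```

```text
[ 0.64077055 -0.01231348  0.21467518] 7.6667 0.05882359279820882
wrist [[292.4, 229.9], [221.7, 229.8], [292.8, 220.9], [221.3, 220.9], [293.1, 211.8], [221.0, 211.7]]
scene [[246.5, 214.8], [270.4, 208.2], [248.0, 218.0], [271.9, 211.2], [249.5, 221.2], [273.4, 214.3]]
```

View pics/x_s.png

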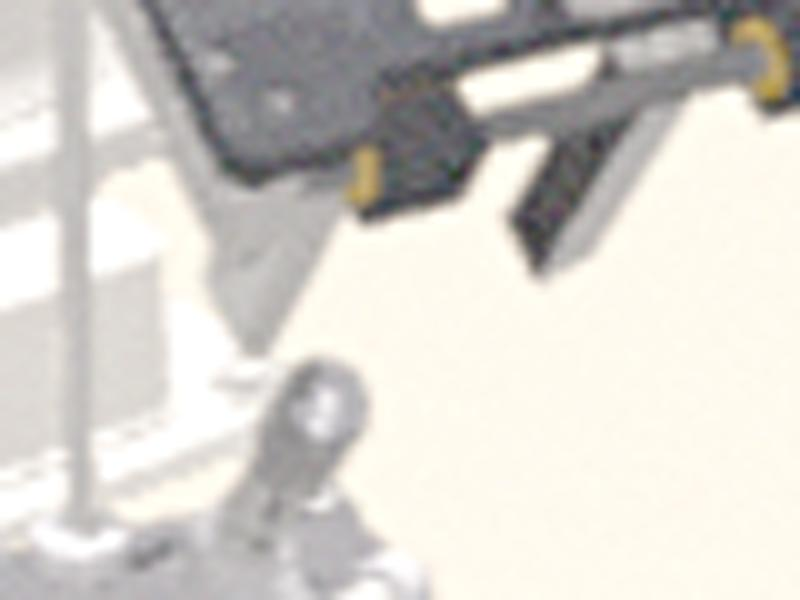

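View pics/x_w.png

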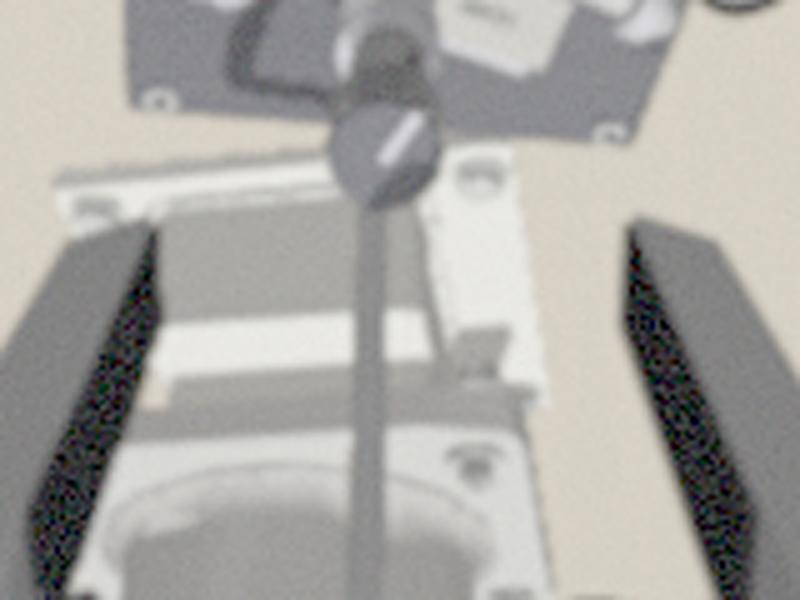

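```bash
python3 - <<'E'
from fit import *
c=camera("wrist");s=camera("scene")
for i in range(6): camera("wrist")
c=camera("wrist");s=camera("scene")
o=get_obs();A=R.from_euler('xyz',o["eef_rot"]).as_matrix(); print(o["ee_pos"],o["time_s"],o["grip_width"])
h=o["grip_width"]/2
for z in (0,-.01,-.02,-.03):
    P=[o["ee_pos"]+A@[x,q*h,z] for x in(-.008,.008) for q in (1,-1)]
    print(z,proj(c,P).round(1).tolist(),proj(s,P).round(1).tolist())
for q in (c,s): q["color"]=np.clip((q["color"]/255.)**.5*280,0,255).astype(np.uint8)
crop(s,"pics/x_s.png",215,170,315,240,8)
crop(c,"pics/x_w.png",170,180,340,300,4.5)
E
```

```text
[ 0.64078985 -0.01223931  0.21547329] 8.3167 0.09390686378576928
0 [[313.5, 229.9], [200.6, 229.9], [314.7, 211.9], [199.4, 211.8]] [[239.1, 216.5], [277.2, 206.0], [242.1, 223.0], [280.3, 212.1]]
-0.01 [[316.0, 235.1], [198.0, 235.0], [317.3, 216.3], [196.8, 216.2]] [[240.2, 214.2], [278.6, 203.7], [243.2, 220.7], [281.7, 209.8]]
-0.02 [[318.8, 240.8], [195.2, 240.7], [320.2, 221.2], [193.8, 221.1]] [[241.3, 211.9], [280.0, 201.4], [244.3, 218.5], [283.2, 207.6]]
-0.03 [[321.8, 247.0], [192.1, 246.9], [323.3, 226.6], [190.6, 226.5]] [[242.4, 209.5], [281.5, 199.0], [245.5, 216.1], [284.7, 205.2]]
```

View pics/x_s.png

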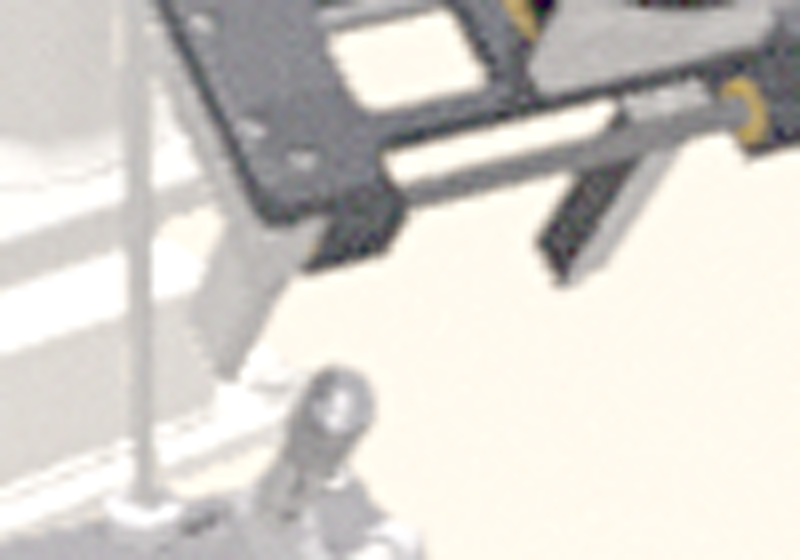

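View pics/x_w.png

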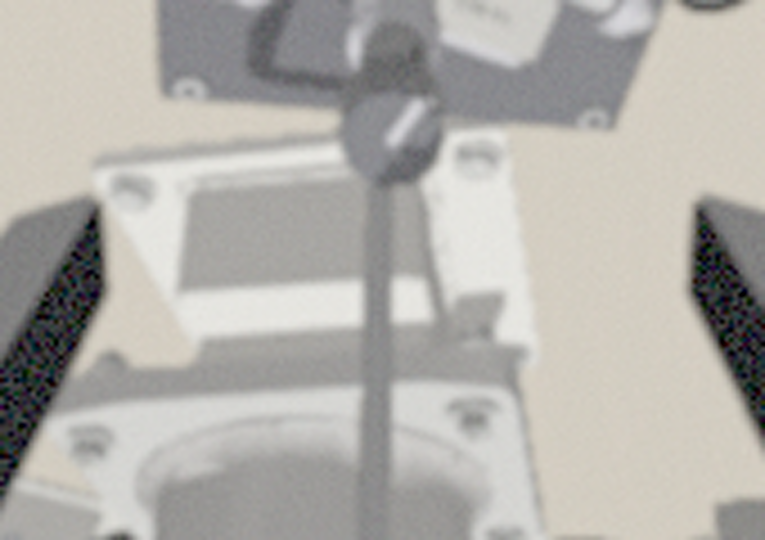

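```bash
python3 - <<'E'
from fit import *
g=[.779,-.0342,-.615]; v=.241
P,M=target(g,v,-.038,np.pi); print(P,row(P,M))
E
```

```text
[ 0.6803496  -0.01868447  0.15077417] (array([-1.000e-04, -0.000e+00,  5.000e-04,  6.000e-04, -4.000e-04,
        1.522e-01]), np.float64(0.0469595572561053), np.float64(76.1084098371483))
```

servo_tool([
  [[0,0,0,0.0006,0,0.06,0],[0,0,0,0.0006,0,0.11,0],[0,0,0,0.0006,0,0.152,0],[0,0,0,0.0006,0,0.152,0.5],[0,0,0,0.0006,0,0.152,0.9],[0,0,0,0.0006,0,0.152,0.9],[0,0,0,0.0006,0,0.152,0.9],[0,0,0,0.0006,0,0.152,0.9],[0,0,0,0.0006,0,0.152,0.9],[0,0,0,0.0006,0,0.152,0.9],[0,0,0,0.0006,0,0.152,0.9],[0,0,0,0.0006,0,0.152,0.9]],
], squeeze=15)

```text
time_s: 9.32
ee_pos: [0.6803, -0.0185, 0.151]
eef_rot: [-3.141, 0.559, 2.987]
force: [-0.4, -0.5, 0.7]
grip_width: 0.037
```

servo_tool([
  [[0,0,0,0,0,0,0.9],[0,0,0,0,0,0,0.9],[0,0,0,0,0,0,0.9],[0,0,0,0,0,0,0.9],[0,0,0,0,0,0,0.9],[0,0,0,0,0,0,0.9]],
])

```text
time_s: 9.82
ee_pos: [0.6803, -0.0186, 0.151]
eef_rot: [-3.141, 0.559, 2.986]
force: [-1.8, -0.8, 1.8]
grip_width: 0.0215
```

```bash
python3 - <<'E'
from fit import *
g=[.779,-.0342,-.615]; v=.241
o=get_obs(); print(o["time_s"],o["ee_pos"],o["force"],o["moment"],o["grip_width"])
P,M=target(g,v,-.038,np.pi); print(P,row(P,M))
A=R.from_euler('xyz',o["eef_rot"]).as_matrix(); c=np.array([g[0],g[1],0])
for dv in np.r_[np.arange(.04,.5,.04),.5]:
    Q=rz(-dv); print(round(dv,2),row(Q@(o["ee_pos"]-c)+c,Q@A,o)[0].tolist())
w=camera("wrist")
w["color"]=np.clip((w["color"]/255.)**.5*280,0,255).astype(np.uint8)
crop(w,"pics/w9.png",170,140,340,300,4)
E
```

```text
9.8167 [ 0.68026308 -0.0185502   0.15100705] [-1.83547653 -0.76553466  1.80240954] [-0.11861018  0.25300329 -0.11478362] 0.02146872560951089
[ 0.6803496  -0.01868447  0.15077417] (array([-0.0002,  0.    ,  0.0005,  0.0001, -0.0002,  0.0005]), np.float64(0.04609147792389845), np.float64(0.28239562360985887))
0.04 [0.0135, 0.0, 0.0216, -0.0001, 0.008, 0.0001]
0.08 [0.027, 0.0, 0.0432, -0.0006, 0.016, 0.0003]
0.12 [0.0405, 0.0, 0.0648, -0.0013, 0.0239, 0.0008]
0.16 [0.054, 0.0001, 0.0864, -0.0022, 0.0318, 0.0014]
0.2 [0.0675, 0.0001, 0.108, -0.0034, 0.0397, 0.0021]
0.24 [0.081, 0.0001, 0.1296, -0.0049, 0.0475, 0.0031]
0.28 [0.0945, 0.0001, 0.1512, -0.0067, 0.0552, 0.0041]
0.32 [0.108, 0.0001, 0.1728, -0.0087, 0.0629, 0.0054]
0.36 [0.1215, 0.0001, 0.1944, -0.011, 0.0704, 0.0068]
0.4 [0.1349, 0.0002, 0.216, -0.0135, 0.0778, 0.0084]
0.44 [0.1484, 0.0002, 0.2375, -0.0163, 0.0851, 0.0101]
0.48 [0.1619, 0.0002, 0.2591, -0.0193, 0.0923, 0.012]
0.5 [0.1687, 0.0002, 0.2699, -0.0209, 0.0958, 0.013]
```

View pics/w9.png

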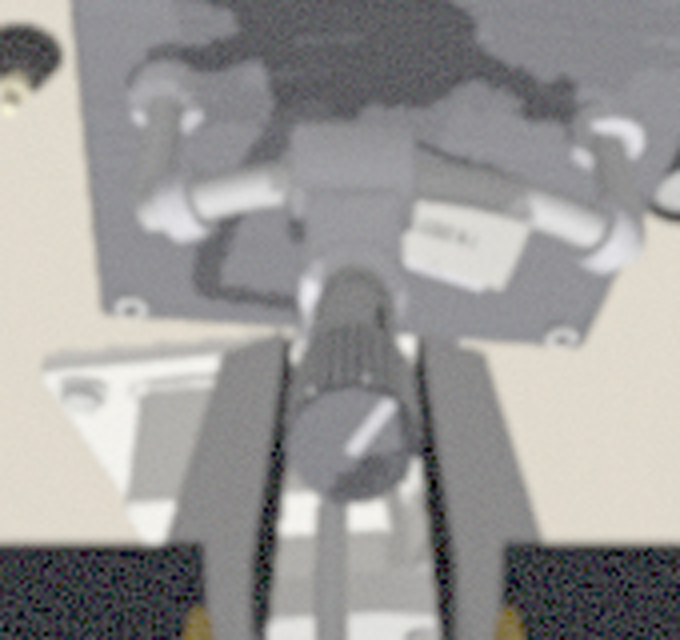

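servo_tool([
  [[0.0135,0,0.0216,-0.0001,0.008,0.0001,0.9],[0.027,0,0.0432,-0.0006,0.016,0.0003,0.9],[0.0405,0,0.0648,-0.0013,0.0239,0.0008,0.9],[0.054,0,0.0864,-0.0022,0.0318,0.0014,0.9],[0.0675,0,0.108,-0.0034,0.0397,0.0021,0.9],[0.081,0,0.1296,-0.0049,0.0475,0.0031,0.9],[0.0945,0,0.1512,-0.0067,0.0552,0.0041,0.9],[0.108,0,0.1728,-0.0087,0.0629,0.0054,0.9],[0.1215,0,0.1944,-0.011,0.0704,0.0068,0.9],[0.1349,0,0.216,-0.0135,0.0778,0.0084,0.9],[0.1349,0,0.216,-0.0135,0.0778,0.0084,0.9]],
])

```text
time_s: 10.78
ee_pos: [0.6944, 0.0197, 0.151]
eef_rot: [-3.141, 0.559, 2.585]
force: [-5.1, 1.2, 5.5]
grip_width: 0.0216
```

```bash
python3 - <<'E'
from fit import *
g=[.779,-.0342,-.615]; v=.641
o=get_obs(); print(o["time_s"],o["qpos"],o["ee_pos"],o["force"],o["moment"],o["grip_width"])
P,M=target(g,v,-.038,np.pi); print(P,row(P,M))
A=R.from_euler('xyz',o["eef_rot"]).as_matrix(); c=np.array([g[0],g[1],0])
for dv in (.02,.04,.06,.08,.1):
    P,M=target(g,v+dv,-.038,np.pi); print(round(dv,2),row(P,M,o)[0].tolist())
w=camera("wrist")
w["color"]=np.clip((w["color"]/255.)**.5*280,0,255).astype(np.uint8)
crop(w,"pics/w10.png",170,140,340,300,4)
E
```

```text
10.7833 [ 0.11786559  0.41090122  1.54616825 -0.48437189  0.79150446 -0.62114966] [0.69435032 0.01969018 0.15097862] [-5.14815502  1.2202862   5.46906597] [ 0.19713078  0.36533169 -0.13477594] 0.021570371732870637
[0.694179   0.01850702 0.15077417] (array([-0.0004,  0.0001, -0.0001, -0.0006, -0.0022,  0.0009]), np.float64(0.03851691985340727), np.float64(1.2128481905141362))
0.02 [0.0063, 0.0001, 0.0107, -0.0006, 0.0018, 0.0009]
0.04 [0.0131, 0.0001, 0.0215, -0.0007, 0.0058, 0.0009]
0.06 [0.0198, 0.0001, 0.0323, -0.0009, 0.0098, 0.001]
0.08 [0.0266, 0.0001, 0.0431, -0.0011, 0.0138, 0.0012]
0.1 [0.0333, 0.0001, 0.0539, -0.0014, 0.0177, 0.0014]
```

View pics/w10.png

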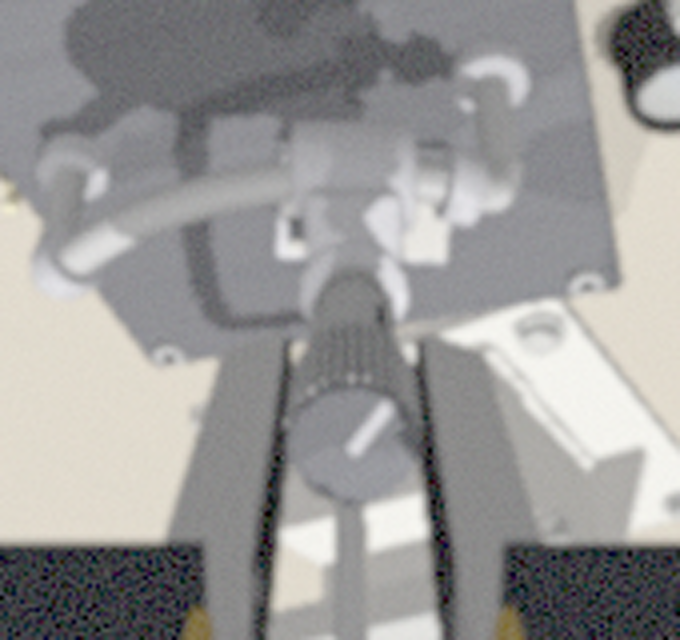

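servo_tool([
  [[0.0063,0,0.0107,-0.0006,0.0018,0.0009,0.9],[0.0131,0,0.0215,-0.0007,0.0058,0.0009,0.9],[0.0198,0,0.0323,-0.0009,0.0098,0.001,0.9],[0.0198,0,0.0323,-0.0009,0.0098,0.001,0.9]],
])

```text
time_s: 11.17
ee_pos: [0.6973, 0.0238, 0.151]
eef_rot: [3.141, 0.558, 2.528]
force: [-8.0, 3.1, 6.0]
grip_width: 0.0219
```

```bash
cat > st.py <<'E'
from fit import *
import sys
g=[.779,-.0342,-.615]
o=get_obs(); print(o["time_s"],o["qpos"].round(2),o["ee_pos"],o["force"].round(1),o["moment"].round(2),o["grip_width"])
for v in (.68,.70,.72,.74,.76,.78):
    P,M=target(g,v,-.038,np.pi); print(v,row(P,M,o)[0].tolist())
w=camera("wrist")
w["color"]=np.clip((w["color"]/255.)**.5*280,0,255).astype(np.uint8)
crop(w,sys.argv[1],170,140,340,300,4)
E
python3 st.py pics/w11.png
```

```text
11.1667 [ 0.14  0.43  1.52 -0.51  0.83 -0.54] [0.69726227 0.02379029 0.15104704] [-8.   3.1  6. ] [ 0.39  0.87 -0.2 ] 0.021918534118892614
0.68 [-0.0058, -0.0002, -0.0098, -0.0003, -0.0044, 0.0009]
0.7 [0.001, -0.0002, 0.001, -0.0003, -0.0004, 0.0008]
0.72 [0.0077, -0.0002, 0.0118, -0.0004, 0.0036, 0.0009]
0.74 [0.0145, -0.0002, 0.0226, -0.0005, 0.0076, 0.0009]
0.76 [0.0212, -0.0002, 0.0334, -0.0006, 0.0116, 0.001]
0.78 [0.028, -0.0002, 0.0442, -0.0009, 0.0155, 0.0012]
```

View pics/w11.png

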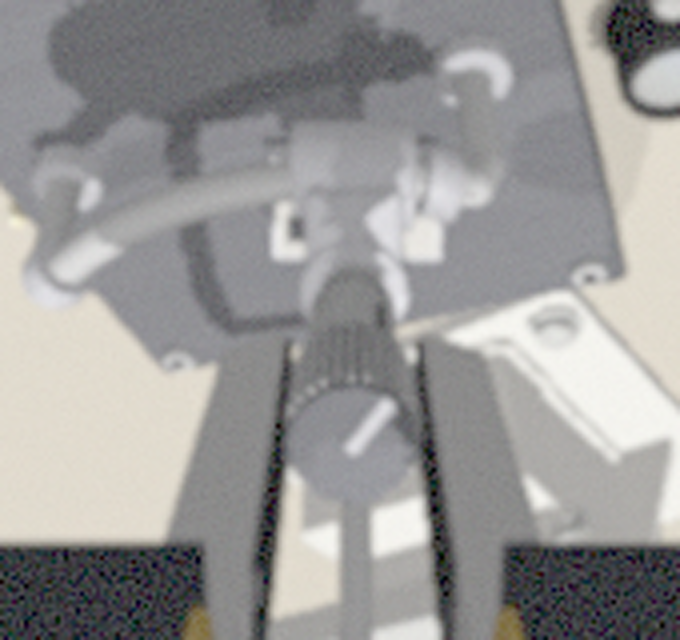

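servo_tool([
  [[0.0077,0,0.0118,-0.0004,0.0036,0.0009,0.9],[0.0145,0,0.0226,-0.0005,0.0076,0.0009,0.9],[0.0145,0,0.0226,-0.0005,0.0076,0.0009,0.9],[0.0145,0,0.0226,-0.0005,0.0076,0.0009,0.9]],
])

```text
time_s: 11.55
ee_pos: [0.6985, 0.0254, 0.151]
eef_rot: [-3.138, 0.557, 2.489]
force: [-18.0, -3.3, 10.8]
grip_width: 0.0217
```

```bash
python3 st.py pics/w12.png
```

```text
11.55 [ 0.15  0.45  1.49 -0.52  0.87 -0.49] [0.6984722  0.02537623 0.15098162] [-18.   -3.3  10.8] [-1.08  2.16 -1.41] 0.021670079655625625
0.68 [-0.0217, -0.0011, -0.0313, -0.0006, -0.0084, 0.0009]
0.7 [-0.015, -0.0011, -0.0205, -0.0004, -0.0044, 0.0008]
0.72 [-0.0082, -0.0011, -0.0096, -0.0003, -0.0004, 0.0007]
0.74 [-0.0015, -0.0011, 0.0012, -0.0003, 0.0036, 0.0007]
0.76 [0.0053, -0.001, 0.012, -0.0003, 0.0076, 0.0007]
0.78 [0.012, -0.001, 0.0228, -0.0004, 0.0116, 0.0007]
```

View pics/w12.png

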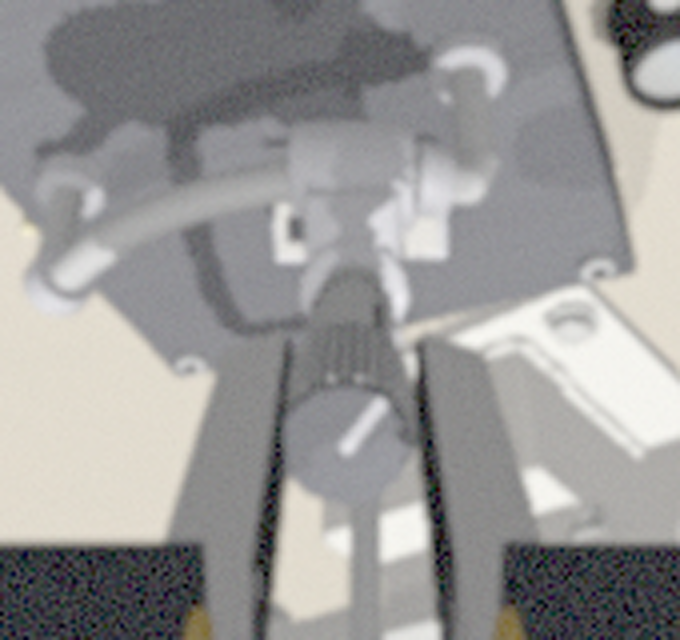

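servo_tool([
  [[-0.01,0,-0.012,-0.0003,-0.002,0,0.9],[-0.01,0,0.03,-0.0003,-0.002,0,0.9],[-0.01,0,0.07,-0.0003,-0.002,0,0.9],[-0.01,0,0.11,-0.0003,-0.002,0,0.9],[-0.01,0,0.15,-0.0003,-0.002,0,0.9],[-0.01,0,0.19,-0.0003,-0.002,0,0.9],[-0.01,0,0.23,-0.0003,-0.002,0,0.9],[-0.01,0,0.27,-0.0003,-0.002,0,0.9],[-0.01,0,0.31,-0.0003,-0.002,0,0.9],[-0.01,0,0.35,-0.0003,-0.002,0,0.9],[-0.01,0,0.39,-0.0003,-0.002,0,0.9],[-0.01,0,0.42,-0.0003,-0.002,0,0.9]],
])

```text
time_s: 12.6
ee_pos: [0.6978, 0.0245, 0.1512]
eef_rot: [2.764, 0.426, 1.748]
force: [-3.4, 2.1, 2.1]
grip_width: 0.0218
```

```bash
python3 st.py pics/w13.png
```

```text
12.6 [ 0.14  0.44  1.51 -0.52  0.84  0.16] [0.69784234 0.02450923 0.15118671] [-3.4  2.1  2.1] [0.43 0.4  0.02] 0.021796407240247194
0.68 [-0.0104, 0.0059, -0.4526, -0.0041, -0.0047, 0.0011]
0.7 [-0.0039, 0.0036, -0.4419, -0.0015, -0.0017, 0.001]
0.72 [0.0026, 0.0013, -0.4311, 0.001, 0.0014, 0.001]
0.74 [0.0091, -0.0011, -0.4203, 0.0035, 0.0045, 0.0011]
0.76 [0.0155, -0.0034, -0.4095, 0.0059, 0.0077, 0.0011]
0.78 [0.022, -0.0057, -0.3987, 0.0083, 0.0109, 0.0013]
```

View pics/w13.png

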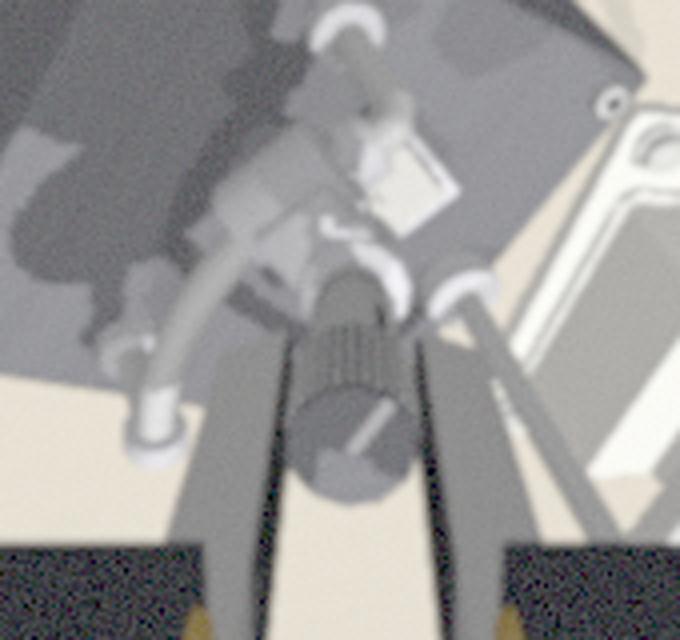

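servo_tool([
  [[0,0,0,0,0,0,0.52],[0,0,0,0,0,0,0.52],[0,0,0,0,0,0,0.52],[0,0,0,0,0,0,0.52],[0,0,0,0,0,0,0.52]],
])

```text
time_s: 13.07
ee_pos: [0.6978, 0.0244, 0.1511]
eef_rot: [2.763, 0.426, 1.746]
force: [0.2, 0.3, 0.2]
grip_width: 0.045
```

servo_tool([
  [[0,0,-0.07,0,0,0,0.52],[0,0,-0.14,0,0,0,0.52],[0,0,-0.21,0,0,0,0.52],[0,0,-0.28,0,0,0,0.52],[0,0,-0.35,0,0,0,0.52],[0,0,-0.42,0,0,0,0.52],[0,0,-0.49,0,0,0,0.52],[0,0,-0.56,0,0,0,0.52],[0,0,-0.63,0,0,0,0.52],[0,0,-0.7,0,0,0,0.52],[0,0,-0.77,0,0,0,0.52],[0,0,-0.84,0,0,0,0.52]],
])

```text
time_s: 14.07
ee_pos: [0.6979, 0.0244, 0.151]
eef_rot: [-2.781, 0.441, -3.048]
force: [0.5, 0.4, 0.4]
grip_width: 0.045
```

```bash
sed -i 's/for v in .*/for v in (.70,.72):/' st.py; python3 st.py pics/w14.png; python3 - <<'E'
from fit import *
g=[.779,-.0342,-.615]
P,M=target(g,.715,-.038,np.pi-.7); print(row(P,M))
E
```

```text
14.0667 [ 0.14  0.44  1.51 -0.52  0.84 -1.16] [0.69788508 0.02436385 0.15103477] [0.5 0.4 0.4] [0.2  0.04 0.04] 0.044951209898019893
0.7 [-0.0053, 0.0004, 0.4007, 0.0012, -0.0017, 0.0006]
0.72 [0.0012, 0.0025, 0.4115, -0.0012, 0.0015, 0.0006]
(array([-0.0011,  0.0017, -0.0316, -0.0006,  0.0007,  0.0006]), np.float64(2.850540248886245), np.float64(0.5609740034892103))
```

View pics/w14.png

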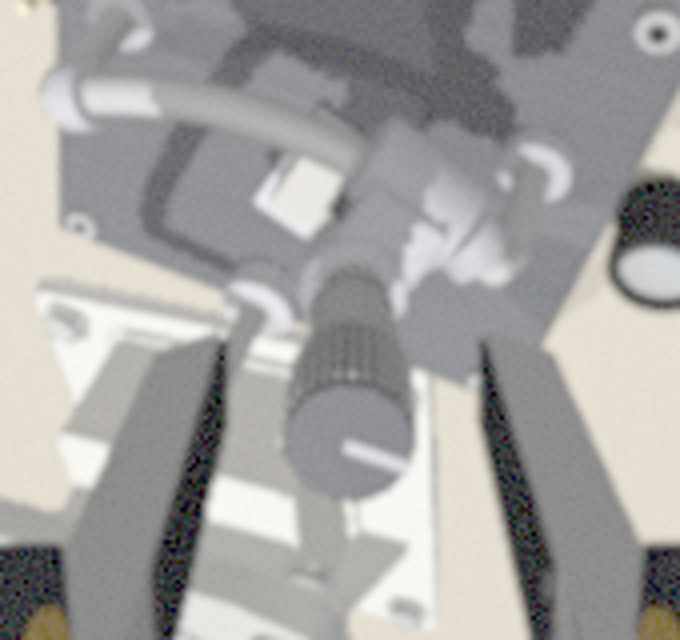

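servo_tool([
  [[0,0,0,0,0,0,0.9],[0,0,0,0,0,0,0.9],[0,0,0,0,0,0,0.9],[0,0,0,0,0,0,0.9],[0,0,0,0,0,0,0.9],[0,0,0,0,0,0,0.9],[0,0,0,0,0,0,0.9]],
])

```text
time_s: 14.7
ee_pos: [0.698, 0.0243, 0.1512]
eef_rot: [-2.778, 0.438, -3.04]
force: [1.2, -2.3, 0.8]
grip_width: 0.021
```

servo_tool([
  [[0,0,0.07,0,0,0,0.9],[0,0,0.14,0,0,0,0.9],[0,0,0.21,0,0,0,0.9],[0,0,0.28,0,0,0,0.9],[0,0,0.35,0,0,0,0.9],[0,0,0.42,0,0,0,0.9],[0,0,0.49,0,0,0,0.9],[0,0,0.56,0,0,0,0.9],[0,0,0.63,0,0,0,0.9],[0,0,0.7,0,0,0,0.9],[0,0,0.77,0,0,0,0.9],[0,0,0.82,0,0,0,0.9]],
])

```text
time_s: 15.7
ee_pos: [0.6981, 0.0244, 0.1512]
eef_rot: [2.779, 0.44, 1.785]
force: [2.4, -0.6, 0.1]
grip_width: 0.0216
```

```bash
python3 st.py pics/w15.png
```

```text
15.7 [ 0.14  0.44  1.51 -0.52  0.84  0.13] [0.69811168 0.0243817  0.15122295] [ 2.4 -0.6  0.1] [ 0.14 -0.12  0.15] 0.021570832768316926
0.7 [-0.0037, 0.0037, -0.4184, -0.0011, -0.0022, 0.0008]
0.72 [0.0029, 0.0015, -0.4076, 0.0014, 0.001, 0.0008]
```

View pics/w15.png

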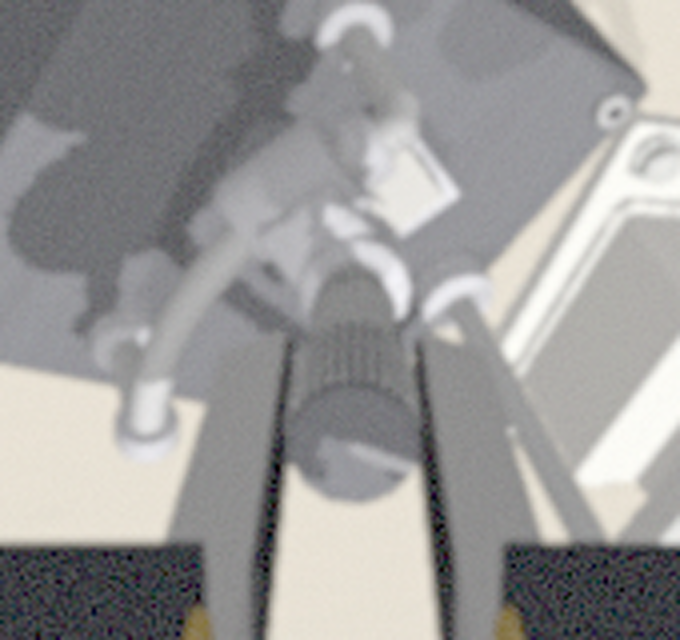

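servo_tool([
  [[0,0,0,0,0,0,0.52],[0,0,0,0,0,0,0.52],[0,0,0,0,0,0,0.52],[0,0,0,0,0,0,0.52],[0,0,0,0,0,0,0.52]],
])

```text
time_s: 16.17
ee_pos: [0.698, 0.0244, 0.1511]
eef_rot: [2.778, 0.438, 1.782]
force: [-0.0, -0.7, 0.4]
grip_width: 0.0449
```

servo_tool([
  [[0,0,-0.07,0,0,0,0.52],[0,0,-0.14,0,0,0,0.52],[0,0,-0.21,0,0,0,0.52],[0,0,-0.28,0,0,0,0.52],[0,0,-0.35,0,0,0,0.52],[0,0,-0.42,0,0,0,0.52],[0,0,-0.49,0,0,0,0.52],[0,0,-0.56,0,0,0,0.52],[0,0,-0.63,0,0,0,0.52],[0,0,-0.7,0,0,0,0.52],[0,0,-0.77,0,0,0,0.52],[0,0,-0.82,0,0,0,0.52]],
])

```text
time_s: 17.17
ee_pos: [0.698, 0.0244, 0.1511]
eef_rot: [-2.779, 0.439, -3.043]
force: [0.1, 0.4, 0.3]
grip_width: 0.045
```

servo_tool([
  [[0,0,0,0,0,0,0.9],[0,0,0,0,0,0,0.9],[0,0,0,0,0,0,0.9],[0,0,0,0,0,0,0.9],[0,0,0,0,0,0,0.9],[0,0,0,0,0,0,0.9],[0,0,0,0,0,0,0.9]],
])

```text
time_s: 17.75
ee_pos: [0.698, 0.0243, 0.1512]
eef_rot: [-2.779, 0.44, -3.043]
force: [0.3, -1.8, 0.8]
grip_width: 0.0213
```

servo_tool([
  [[0,0,0.07,0,0,0,0.9],[0,0,0.14,0,0,0,0.9],[0,0,0.21,0,0,0,0.9],[0,0,0.28,0,0,0,0.9],[0,0,0.35,0,0,0,0.9],[0,0,0.42,0,0,0,0.9]],
])

```text
time_s: 18.25
ee_pos: [0.6981, 0.0244, 0.1512]
eef_rot: [3.129, 0.562, 2.489]
force: [0.7, 0.4, -0.2]
grip_width: 0.0217
```

```bash
python3 st.py pics/w16.png
```

```text
18.25 [ 0.14  0.44  1.51 -0.52  0.84 -0.5 ] [0.69805851 0.02438594 0.1511966 ] [ 0.7  0.4 -0.2] [0.15 0.03 0.1 ] 0.021737182357028567
0.7 [-0.0046, 0.0023, -0.0202, 0.0003, -0.0023, 0.0008]
0.72 [0.0022, 0.0022, -0.0094, 0.0004, 0.0017, 0.0008]
```

View pics/w16.png

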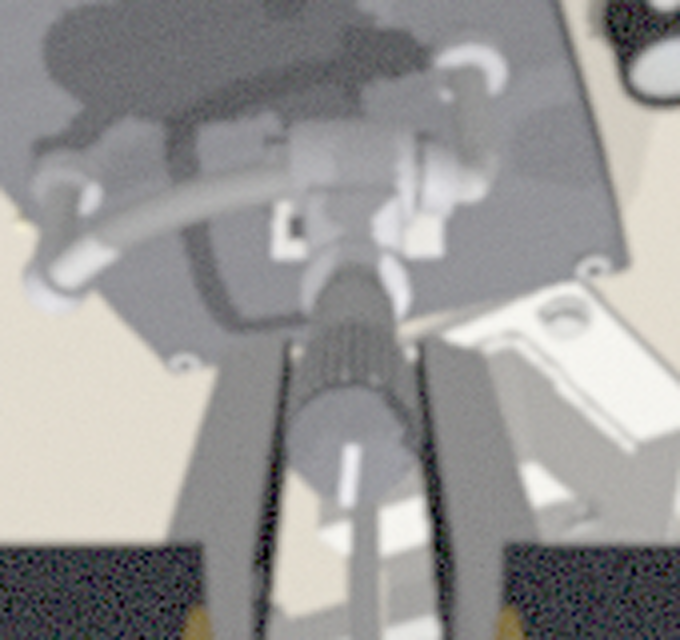

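servo_tool([
  [[0,0,0.07,0,0,0,0.9],[0,0,0.14,0,0,0,0.9],[0,0,0.21,0,0,0,0.9],[0,0,0.28,0,0,0,0.9],[0,0,0.35,0,0,0,0.9],[0,0,0.4,0,0,0,0.9]],
])

```text
time_s: 18.8
ee_pos: [0.6981, 0.0245, 0.1512]
eef_rot: [2.773, 0.434, 1.771]
force: [0.6, -0.5, -0.5]
grip_width: 0.0219
```

servo_tool([
  [[0,0,0,0,0,0,0.3],[0,0,0,0,0,0,0.3],[0,0,0,0,0,0,0.3],[0,0,0,0,0,0,0.3],[0,0,0,0,0,0,0.3]],
])

```text
time_s: 19.22
ee_pos: [0.6981, 0.0245, 0.1512]
eef_rot: [2.774, 0.435, 1.773]
force: [-0.9, 0.6, 0.1]
grip_width: 0.0517
```

servo_tool([
  [[0,0,-0.07,0,0,0,0.3],[0,0,-0.14,0,0,0,0.3],[0,0,-0.21,0,0,-0.02,0.3],[0,0,-0.28,0,0,-0.05,0.3],[0,0,-0.35,0,0,-0.1,0.3],[0,0,-0.4,0,0,-0.14,0.3],[0,0,-0.4,0,0,-0.15,0.3]],
])

```text
time_s: 19.8
ee_pos: [0.6659, 0.0489, 0.2179]
eef_rot: [3.122, 0.564, 2.482]
force: [0.1, 0.7, 0.6]
grip_width: 0.0656
```

```bash
python3 st.py pics/w17.png; python3 - <<'E'
from fit import *
for n,b in (("scene",(170,125,300,300,3.4)),("top",(170,150,300,260,6))):
    c=camera(n); c["color"]=np.clip((c["color"]/255.)**.7*255,0,255).astype(np.uint8); crop(c,f"pics/end_{n}.png",*b)
E
```

```text
19.8 [ 0.19  0.32  1.52 -0.5   0.96 -0.51] [0.66591612 0.04892599 0.21794452] [0.1 0.7 0.6] [ 0.15  0.   -0.01] 0.06562647318131717
0.7 [-0.0025, 0.004, -0.0238, 0.0034, -0.0048, 0.1568]
0.72 [0.0042, 0.0039, -0.0131, 0.0035, -0.0008, 0.1568]
```

View pics/w17.png

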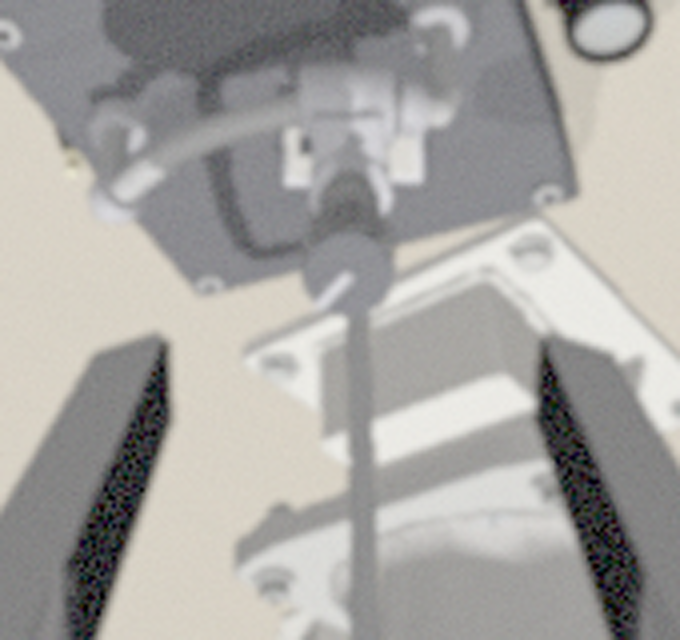

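View pics/end_scene.png

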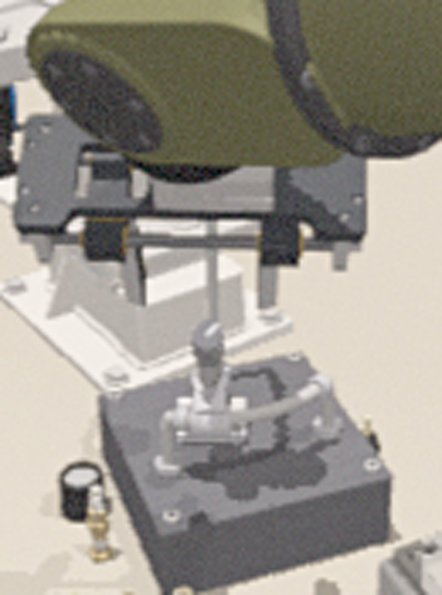

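```bash
python3 -c "
from station import *
print(hand_in())"
```

```text
the job is handed in; nothing more can be done
None
```

I slid the head to its home stop, turned the ratchet cap clockwise about 3.2 rad in three strokes, let go, backed off along the cap axis and handed in at about 20 s. No verdict was reported.

**Last checks**
- **Head:** the clamp sits against the stop. When I pushed on, the force rose to about 18 N and the movement stalled there.
- **Cap and clutch:** the white mark on the cap turned about 185° clockwise with the fingers. The thimble needs at most 1.4 rad to close, so the clutch slipped by at least about 1.8 rad (0.7 rad needed). I worked this out from the cap's turn; I did not read the thimble or see the spindle touch the block.
- **Before turning:** the head stood at the stop for about 0.2 s before the cap was turned, with the thimble still open by its given starting range.
- **Bystanders:** the loupe and nozzle look upright and unmoved, and the suction cup is only partly in view but looks the same.

**What went wrong or disagreed**
- **First grasp missed:** the fingers closed above the cap. Both the wrist and scene pictures put the real fingertips about 26 mm behind the reported tool point. I corrected for that and the second grasp held at 21.5 mm.
- **Home stop angle:** my fitted gauge pose put the stop at about 0.72 rad, not the stated 0.70. I took this as a calibration error of about 2 mm.

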